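# Clamp a prosthesis pylon tube against its end stop

## Task

Get the pylon tube ready for trimming: slide it along its V saddles until its end is hard up against the clamp's end stop, then wind the clamp's T-bar clockwise until the rubber pad meets the tube and snug it up by feel. Snug means firm finger-tight, about 0.5 N m on the bar: the tube must be held, but the thin wall must not be crushed. Let go, leave the tube clamped against the stop and do not disturb the other things on the table.

Things in the scene. Friction and masses are not known exactly. Their poses are not given: they have to be found in the camera images.
- clamp: grey cast C-frame bench clamp bolted to the table, base 150 x 215 x 14 mm. Origin on the table top under the vertical screw; z up, y along the tube towards the end stop, throat open to -x (away from the robot). Column at x = 47 to 92 mm, 36 mm wide; arm top z = 130 mm, boss (42 mm round, on the screw axis) top z = 140 mm. Dark V saddles, 22 x 62 mm, 47 mm high, at y = -62 and +42 mm
- stop_face (a point): centre of the end stop's face, level with the tube's axis: a steel plate 40 mm wide, z = 14 to 68 mm, its face at y = +95 mm in the clamp's frame; seen from the robot it is at the right-hand end of the clamp
- tube: the work: thin-walled stainless pylon tube, 30 mm diameter, 200 mm long, about 0.2 kg, loose in the V saddles with its axis 48 mm above the table. Origin at mid length; y along the tube towards the stop. It starts 25 to 50 mm short of the stop; its other end sticks out past the base plate and can be pushed with closed fingers from above. It slides with about 2 N; home, its origin is at clamp y = -5 mm
- screw: screw, swivel pad, head and T-bar in one. A clockwise turn seen from above moves it 6 mm down; 0.9 to 1.7 turns bring the pad to the tube. It drags with 0.10 N m; once the pad bears, each radian adds about 110 N of clamping and the torque while turning slowly is 0.34 N m at 60 N, 0.5 at 100 N, 0.7 at 150 N (it eases when the turning stops). Self-locking. Held: over 60 N; crushed: over 150 N, even briefly
- pad_face (a point): centre of the underside of the pad, a round rubber-faced steel disc 26 mm in diameter; at the start 5 to 10 mm above the top of the tube
- bar_mid (a point): middle of the T-bar's centre line, on the screw axis: at the start 176 to 181 mm above the table, 170 mm when snug. The head round it is 26 mm in diameter and reaches 13 mm above and below the bar's centre line
- bar_ball (a point): centre of the 18 mm ball at one end of the T-bar, 65 mm from bar_mid; the other end is alike. The bar is a level steel rod 10 mm in diameter. It sweeps clear above the whole clamp, so it can be pushed round from above with a fingertip
- offcut: bystander: short steel tube off-cut, 30 mm diameter, 45 mm high, standing on the table beside the clamp; origin at the centre of its underside
- hex_key: bystander: dark steel hex key, 90 mm by 22 mm, 8 mm thick, lying in front of the clamp's throat, beyond the clamp; origin under the middle of its long leg
- adapter: bystander: round steel pyramid adapter, 46 mm wide over its screws, 33 mm high, standing between the clamp and the robot; origin at the centre of its underside
- split_hook: bystander: steel split-hook hand, about 135 mm long, 22 mm high, lying on the left; origin under its middle
- block_a: bystander: wooden game block 75 x 25 x 15 mm, lying flat on the left; origin at the centre of its underside
- block_b: bystander: second wooden game block 75 x 25 x 15 mm, lying flat on the left; origin at the centre of its underside
- driver: bystander: screwdriver with a black handle, 170 mm long, lying on the right
- gel: bystander: white gel bottle, 60 mm diameter, 150 mm high, standing on the left; origin at the centre of its underside
Not all that is in view belongs to the job. What is shaped like the tube but blue or yellow is not meant.

How it is judged (in metres and radians):
On the way, in this order (a step that is already met when the one before it is completed fails the run):
1. the tube lies in its saddles with its end against the stop (within 2.5 mm) (y of tube in the frame of clamp above -0.0075 m and z of tube in the frame of clamp below 0.051 m and angle between the y axis of tube and the y axis of clamp, either way round below 0.04 rad), for 0.2 s.
2. the pad clamps the tube with 60 to 150 N while it is still against the stop (contact force between screw and tube between 60 and 150 N and y of tube in the frame of clamp above -0.0075 m), for 0.3 s.
At the end, for the whole second after the job is handed in: The tube lies seated in both V saddles with its end within 2.5 mm of the end stop, the pad clamps it with 60 to 150 N, and the tube and the screw are at rest (all of step 2 and z of tube in the frame of clamp below 0.051 m and angle between the y axis of tube and the y axis of clamp, either way round below 0.04 rad and linear speed of tube below 0.02 m/s and angular speed of screw below 0.1 rad/s); the robot touches nothing.
It fails at once if the tube is crushed: more than 150 N between pad and tube (contact force between screw and tube above 150 N).
It fails at once if a bystander is pushed more than 30 mm from its place (distance of any of offcut, hex_key, adapter, split_hook, block_a, block_b, driver, gel from where it was at the start of the episode above 0.03 m).
It also fails if it takes over 64 s, if anything falls off the work surface, if the arm or the gripper's body presses on something with over 40 N, if the wrist force passes 120 N, or if a joint passes its speed limit or range.

## Robot

A 6-joint arm with a two-finger parallel gripper is mounted at the origin on the work surface. World frame = base frame: x ahead of the robot, y to its left, z up, the work surface at z = 0. Lengths are in mm, angles in rad, forces in N, time in s.
With the tool pointing down it reaches from about 300 to 750 mm from the base axis. Payload 8.5 kg.
Tool frame: the origin (TCP) lies midway between the tips of the shut fingers; the grasp point (between the pads) lies 19 mm behind it; y points along the fingers, z is the direction in which the jaws open and shut, and the axes are right-handed (so a half turn about y gives the same grasp; the last joint's range is limited). The gripper opens to 85 mm and grips with 20 to 120 N. Pads are 22 mm wide; open, the fingers measure 114 mm over their backs; the gripper's body (76 mm by 85 mm) begins 54 mm behind the grasp point. The pads swing forward as they close: fully open they stand 13 mm farther back than shut.
Start: joints at [1.06, 0.381, 1.297, -0, 1.464, -0.215], TCP at [160.319, 526.097, 231.322] pointing down, gripper open.
Joint ranges: [-3.11, 3.11], [-0.89, 2.33], [0.22, 2.48], [-1.42, 4.56], [0.17, 2.85], [-2.88, 2.88]. Speed limits (rad/s): [2.39, 2.39, 3.14, 3.14, 3.14, 3.14].

## Interface

Orientations are given as a unit quaternion [x, y, z, w].
In Python, from plant import env, read_camera, camera_params, order gives the robot as it stands.
- The arm moves only by the shell command python3 -m jog 'ROWS' [FORCE]. ROWS is JSON, a list of rows, each a list of 7 numbers: the shift along the tool's x, y, z in m, then the turn, a rotation vector about the tool's x, y, z in degrees, then the closure, from 0 (fully open) to 1 (shut). In form: [[x, y, z, rx, ry, rz, fingers], ...]. A call has exactly 10 rows; each row shifts and turns the commanded pose from where the row before left it, along the tool's axes as they then stand; what a row does not reach is not made up. A row lasts 1/12 s, in which the tool goes at most 41.7 mm and 7.16 degrees, less where a joint would pass 70% of its speed; a pose out of reach is approached as far as the arm can. A call with a gripper value outside its range is refused whole. The fingers move at their own pace and stop on an object; FORCE is the grip in N (left out, the last holds). Time passes only in rows, so rows that do not move let the fingers close, or fill a call up. It gives the time, the measured TCP pose, the force and the opening at its end, in the units of the state.
- env.read_state(): the state, without advancing time (a new reading comes with each control period).
- read_camera(name): name is "side" or "top" or "wrist"; returns the picture (384x512x3 uint8, red, green, blue); there is no depth.
- camera_params(name): a dict with "camera_matrix" (3x3 intrinsics, pixels), "dist_coeffs" ([k1, k2, p1, p2, k3] as OpenCV has them; the pictures are not rectified), "R" (3x3) and "t" (3): a world point X has camera coordinates R X + t; the wrist camera has in their place "tool_from_camera" (4x4, takes a point from camera to tool coordinates, whose origin is the TCP and whose axes are the tool frame's). Camera axes: x right, y down, z forward; pixel columns grow to the right and rows downward; lengths in mm; the calibration is good to about 2 mm. A picture is of the moment at which its call begins: read the wrist's pose just before it. camera_params takes no time and is no camera call.
- order.job_done(): hands the job in, once; it reports no verdict.
The state is a dict: "time": time; "joint_pos": joint angles; "joint_velocities": joint speeds; "effort": joint torques, N m; "position": TCP position; "ee_rot": TCP orientation; "wrist_force": force on the tool from outside, world axes, zero at the start; "moment": the same for the moment, N m; "finger_gap": finger opening in mm.
Only numpy, scipy, OpenCV 4.12 (cv2) and the standard library are available. Lean on these libraries where they do the work, as an engineer would, in place of code of your own. Each camera call takes 0.05 s, during which the arm holds its last target.

## Working session

There is one attempt and no reset: what is moved stays moved. The work goes in short steps, Python scripts to look and compute and a shell command to move; the robot and the scene stay as the last step left them, time stands still between calls to the robot, and variables do not carry over. Pictures are saved under pics/ and viewed, and the job is handed in when it is done.

```bash
ls; mkdir -p pics; cat > h.py <<'E'
import numpy as np, cv2
from plant import env, read_camera, camera_params, order
from scipy.spatial.transform import Rotation as Ro
def snap(name,fn):
    s=env.read_state(); im=read_camera(name); cv2.imwrite('pics/'+fn,im[:,:,::-1]); return s,im
def ray(name,px,s=None):
    p=camera_params(name); K=np.array(p['camera_matrix']); d=np.array(p['dist_coeffs'])
    u=cv2.undistortPoints(np.array([[px]],float),K,d)[0,0]; v=np.array([u[0],u[1],1.])
    if name=='wrist':
        T=np.array(p['tool_from_camera']); R=Ro.from_quat(s['ee_rot']).as_matrix()
        return R@T[:3,3]+np.array(s['position']), R@T[:3,:3]@v
    R=np.array(p['R']);t=np.array(p['t'])
    return -R.T@t, R.T@v
def atz(name,px,z,s=None):
    o,v=ray(name,px,s); return o+v*(z-o[2])/v[2]
def proj(name,X,s=None):
    p=camera_params(name); K=np.array(p['camera_matrix']); d=np.array(p['dist_coeffs']);X=np.atleast_2d(np.array(X,float))
    if name=='wrist':
        T=np.array(p['tool_from_camera']); R=Ro.from_quat(s['ee_rot']).as_matrix()
        Xt=(X-np.array(s['position']))@R; Xc=(Xt-T[:3,3])@T[:3,:3]
    else: Xc=X@np.array(p['R']).T+np.array(p['t'])
    return cv2.projectPoints(Xc,np.zeros(3),np.zeros(3),K,d)[0][:,0]
def crop(im,x0,y0,x1,y1,k,fn):
    cv2.imwrite('pics/'+fn,cv2.resize(im[y0:y1,x0:x1,::-1],None,fx=k,fy=k,interpolation=cv2.INTER_CUBIC))
E
python3 - <<'E'
from h import *
s,_=snap('top','t0.png'); snap('side','s0.png'); snap('wrist','w0.png')
print(s['time'],s['position'],s['ee_rot'],s['finger_gap'],s['wrist_force'])
print(Ro.from_quat(s['ee_rot']).as_matrix().round(3))
for n in('top','side'):
    p=camera_params(n); print(n,-np.array(p['R']).T@np.array(p['t']),np.array(p['R']).round(2).tolist())
E
```

```text
pics
0.0 [160.18125216 525.84301808 230.72428159] [ 0.69986992 -0.10437677  0.10401325 -0.69890545] 85.5492134327838 [ 0.30092582 -0.36630348 -0.25814623]
[[ 0.957 -0.001  0.291]
 [-0.291 -0.001  0.957]
 [-0.    -1.    -0.001]]
top [ 355.03554042   37.83067542 1445.9683184 ] [[0.01, -1.0, 0.02], [-0.99, -0.01, -0.16], [0.16, -0.02, -0.99]]
side [    4.42696117 -1088.72190891   961.63685725] [[0.89, -0.45, -0.01], [-0.26, -0.49, -0.83], [0.37, 0.74, -0.55]]
```

View pics/t0.png

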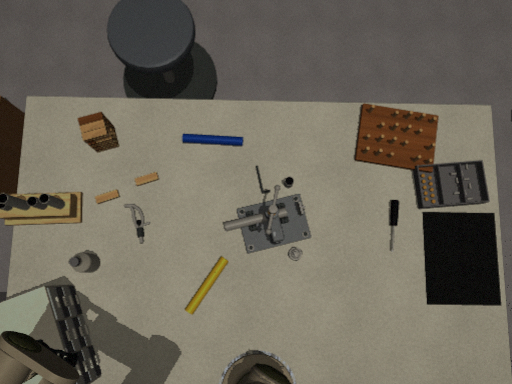

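View pics/s0.png

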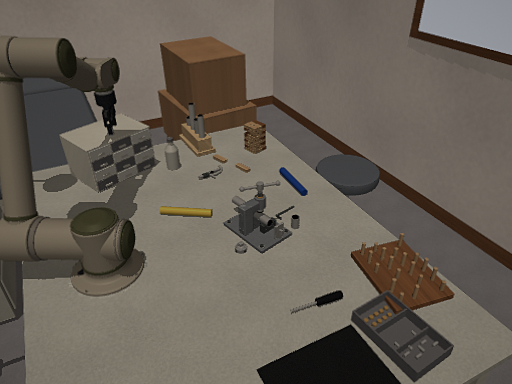

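View pics/w0.png

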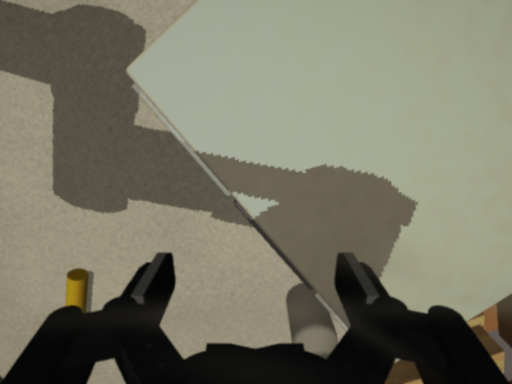

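The top view shows the clamp around (272,222), with the tube's left end at about (225,226). The blue and yellow tubes are decoys. I'll enlarge that area.

```bash
python3 - <<'E'
from h import *
im=cv2.imread('pics/t0.png')[:,:,::-1]; crop(im,212,155,322,265,7,'t0c.png')
im=cv2.imread('pics/s0.png')[:,:,::-1]; crop(im,215,170,315,260,8,'s0c.png')
E
```

```text
(no output)
```

View pics/t0c.png

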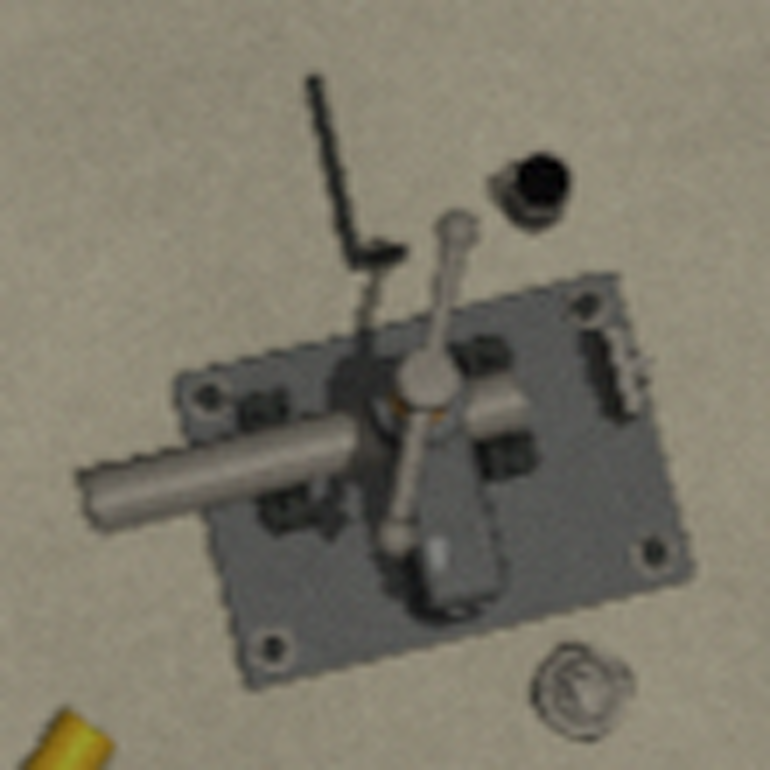

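View pics/s0c.png

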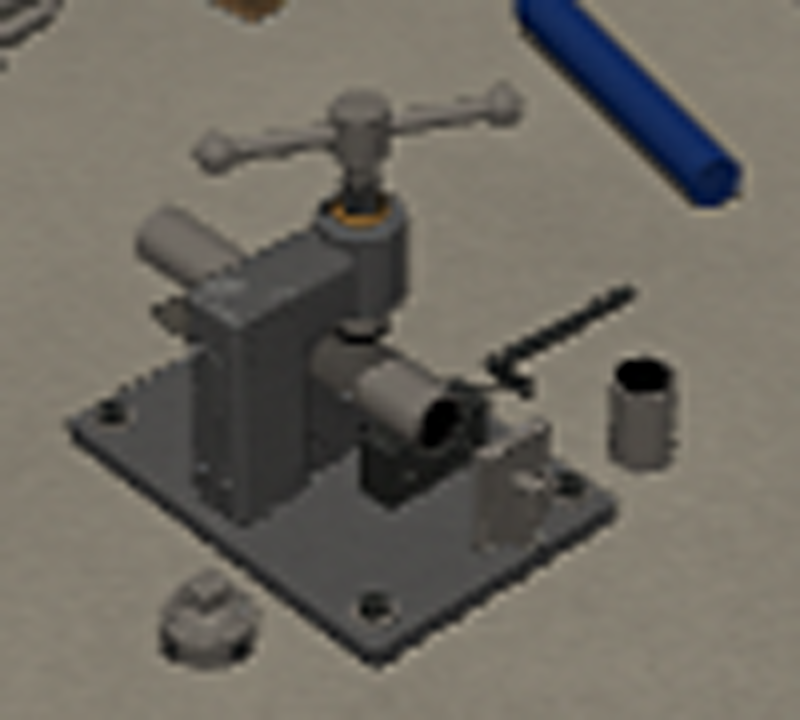

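```bash
python3 - <<'E'
from h import *
f=lambda a,b:(a/7+212-.43,b/7+155-.43)
A={}
for n,p,z in [('TL',(178,377),14),('TR',(614,275),14),('BR',(690,578),14),('BL',(248,688),14),('ball1',(457,228),178),('ball2',(397,536),178),('headtop',(428,376),191),('tubeL_top',(80,475),48),('tubeL_bot',(100,528),48),('tubeR_end',(525,397),63),('stoptop',(625,373),68),('offcut',(542,180),45),('adapter',(580,690),20),('key1',(315,80),5),('key2',(352,258),5),('key3',(400,250),5)]:
    A[n]=atz('top',f(*p),z); print(n,A[n].round(1))
for a,b in [('TL','TR'),('BL','BR'),('TL','BL'),('TR','BR'),('ball1','ball2')]:
    d=A[b]-A[a]; print(a,b,np.hypot(*d[:2]).round(1),np.degrees(np.arctan2(d[1],d[0])).round(1))
g=lambda a,b:(a/8+215-.43,b/8+170-.43)
# triangulate balls
def tri(p1,p2):
    o1,v1=ray('top',f(*p1));o2,v2=ray('side',g(*p2));M=np.stack([v1,-v2],1);k=np.linalg.lstsq(M,o2-o1,rcond=None)[0]
    a,b=o1+k[0]*v1,o2+k[1]*v2; return ((a+b)/2).round(1),np.linalg.norm(a-b).round(1)
print('b1',tri((457,228),(505,105)),'b2',tri((397,536),(215,153)))
E
```

```text
TL [568.4  71.7  14. ]
TR [ 619.8 -132.4   14. ]
BR [ 477.6 -167.    14. ]
BL [424.4  37.   14. ]
ball1 [608.4 -47.3 178. ]
ball2 [479.3 -23.2 178. ]
headtop [543.9 -34.8 191. ]
tubeL_top [517.8 114.5  48. ]
tubeL_bot [493.8 104.9  48. ]
tubeR_end [554.2 -86.1  63. ]
stoptop [ 565.  -130.7   68. ]
offcut [658.2 -95.5  45. ]
adapter [ 425.1 -115.2   20. ]
key1 [714.    9.2   5. ]
key2 [627.8  -9.3   5. ]
key3 [632. -32.   5.]
TL TR 210.5 -75.9
BL BR 210.8 -75.4
TL BL 148.1 -166.4
TR BR 146.3 -166.3
ball1 ball2 131.4 169.4
b1 (array([608.1, -47.2, 180.9]), np.float64(0.5)) b2 (array([478.8, -22.9, 181.4]), np.float64(0.3))
```

```bash
python3 - <<'E'
from h import *
print(np.array(camera_params('wrist')['tool_from_camera']).round(2))
s=env.read_state(); R=Ro.from_quat(s['ee_rot']).as_matrix(); P=np.array(s['position'])
O=np.array([543.7,-35.]);y=np.array([.242,-.970]);x=np.array([-.970,-.242])
T=np.r_[O-182*y+1*x,231]; print('target',T); print('tool delta',R.T@(T-P)/1000)
psi=np.degrees(np.arctan2(R[1,2],R[0,2])); print('psi',psi,'ry needed',psi-14)
E
```

```text
[[   0.      0.95    0.32  -84.97]
 [  -0.     -0.32    0.95 -141.99]
 [   1.     -0.      0.      0.25]
 [   0.      0.      0.      1.  ]]
target [498.686 141.298 231.   ]
tool delta [ 4.35897654e-01  2.98193938e-05 -2.69269161e-01]
psi 73.05226605680706 ry needed 59.052266056807056
```

```bash
python3 -m jog '[[0.033,0,-0.02,0,0,0,1],[0.033,0,-0.02,0,0,0,1],[0.033,0,-0.02,0,0,0,1],[0.033,0,-0.02,0,0,0,1],[0.033,0,-0.02,0,0,0,1],[0.033,0,-0.02,0,0,0,1],[0.033,0,-0.02,0,0,0,1],[0.033,0,-0.02,0,0,0,1],[0.033,0,-0.02,0,0,0,1],[0.033,0,-0.02,0,0,0,1]]' 40; python3 -m jog '[[0.035,0,-0.023,0,0,0,1],[0.035,0,-0.023,0,0,0,1],[0.035,0,-0.023,0,0,0,1],[0,0,0,0,7,0,1],[0,0,0,0,7,0,1],[0,0,0,0,7,0,1],[0,0,0,0,7,0,1],[0,0,0,0,7,0,1],[0,0,0,0,7,0,1],[0,0,0,0,7,0,1]]'
cat > st.py <<'E'
from h import *
def show():
    s=env.read_state(); R=Ro.from_quat(s['ee_rot']).as_matrix(); P=np.array(s['position'])
    O=np.array([543.7,-35.]);y=np.array([.242,-.970]);x=np.array([-.970,-.242])
    d=P[:2]-O
    print('t',round(s['time'],2),'P',P.round(1),'clamp xy',(d@x).round(1),(d@y).round(1),'psi',np.degrees(np.arctan2(R[1,2],R[0,2])).round(1),'tilt',R[:,1].round(3),'J6',round(np.degrees(s['joint_pos'][5]),1),'F',np.round(s['wrist_force'],2),'M',np.round(s['moment'],3),'gap',round(s['finger_gap'],1))
    return s
if __name__=='__main__': show()
E
python3 st.py
```

```text
time: 0.98
position: [418.6, 236.9, 231.3]
ee_rot: [0.699, -0.104, 0.104, -0.699]
wrist_force: [0.8, 2.1, -0.1]
finger_gap: 0.1
time: 1.82
position: [497.5, 142.4, 231.1]
ee_rot: [0.592, -0.387, 0.386, -0.592]
wrist_force: [-0.7, -0.1, 0.5]
finger_gap: 0.2
t 1.82 P [497.5 142.4 231.1] clamp xy 1.9 -183.3 psi 23.7 tilt [-0.001 -0.    -1.   ] J6 -20.9 F [-0.7  -0.13  0.53] M [-0.039  0.088  0.013] gap 0.2
```

```bash
python3 -m jog '[[0,0.03,0,0,5,0,1],[0,0.03,0,0,4.7,0,1],[0,0.03,0,0,0,0,1],[0,0.02,0,0,0,0,1],[0,0,0,0,0,0,1],[0,0,0,0,0,0,1],[0,0,0,0,0,0,1],[0,0,0,0,0,0,1],[0,0,0,0,0,0,1],[0,0,0,0,0,0,1]]' ; python3 st.py; python3 - <<'E'
from h import *
s,im=snap('wrist','w1.png')
snap('top','t1.png')
E
```

```text
time: 2.65
position: [498.0, 142.5, 122.2]
ee_rot: [-0.558, 0.433, -0.434, 0.559]
wrist_force: [-0.7, 0.0, -0.4]
finger_gap: -0.2
t 2.65 P [498.  142.5 122.2] clamp xy 1.4 -183.3 psi 14.4 tilt [ 0.002  0.    -1.   ] J6 -11.5 F [-0.68  0.03 -0.4 ] M [ 0.001 -0.032 -0.015] gap -0.2
```

View pics/w1.png

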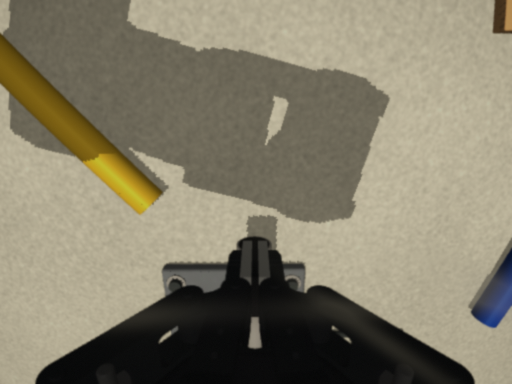

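The wrist view shows the closed fingertips at (255,240), with the base plate symmetric behind them. The tube is hidden in line behind the fingers, as expected. Next I descend and push.

```bash
python3 -m jog '[[0,0.03,0,0,0,0,1],[0,0.03,0,0,0,0,1],[0,0.03,0,0,0,0,1],[0,0,0,0,0,0,1],[0.003,0,0,0,0,0,1],[0.003,0,0,0,0,0,1],[0.003,0,0,0,0,0,1],[0.003,0,0,0,0,0,1],[0.003,0,0,0,0,0,1],[0.003,0,0,0,0,0,1]]' ; python3 st.py; python3 -m jog '[[0.003,0,0,0,0,0,1],[0.003,0,0,0,0,0,1],[0.003,0,0,0,0,0,1],[0.003,0,0,0,0,0,1],[0.003,0,0,0,0,0,1],[0.003,0,0,0,0,0,1],[0.003,0,0,0,0,0,1],[0.003,0,0,0,0,0,1],[0.003,0,0,0,0,0,1],[0.003,0,0,0,0,0,1]]' ; python3 st.py
```

```text
time: 3.58
position: [502.5, 124.7, 32.1]
ee_rot: [-0.558, 0.433, -0.434, 0.559]
wrist_force: [-0.7, -0.2, 0.1]
finger_gap: -0.3
t 3.58 P [502.5 124.7  32.1] clamp xy 1.3 -164.8 psi 14.3 tilt [ 0.001  0.    -1.   ] J6 -13.5 F [-0.68 -0.2   0.15] M [ 0.03  -0.053 -0.013] gap -0.3
time: 4.42
position: [509.7, 95.8, 31.4]
ee_rot: [-0.558, 0.434, -0.434, 0.559]
wrist_force: [0.5, 4.8, 1.7]
finger_gap: 0.2
t 4.42 P [509.7  95.8  31.4] clamp xy 1.4 -135.1 psi 14.4 tilt [ 0.  0. -1.] J6 -16.8 F [0.52 4.79 1.71] M [0.572 0.038 0.036] gap 0.2
```

```bash
python3 - <<'E'
from h import *
s,im=snap('side','s2.png'); crop(im,215,150,315,240,8,'s2c.png')
E
```

```text
(no output)
```

View pics/s2c.png

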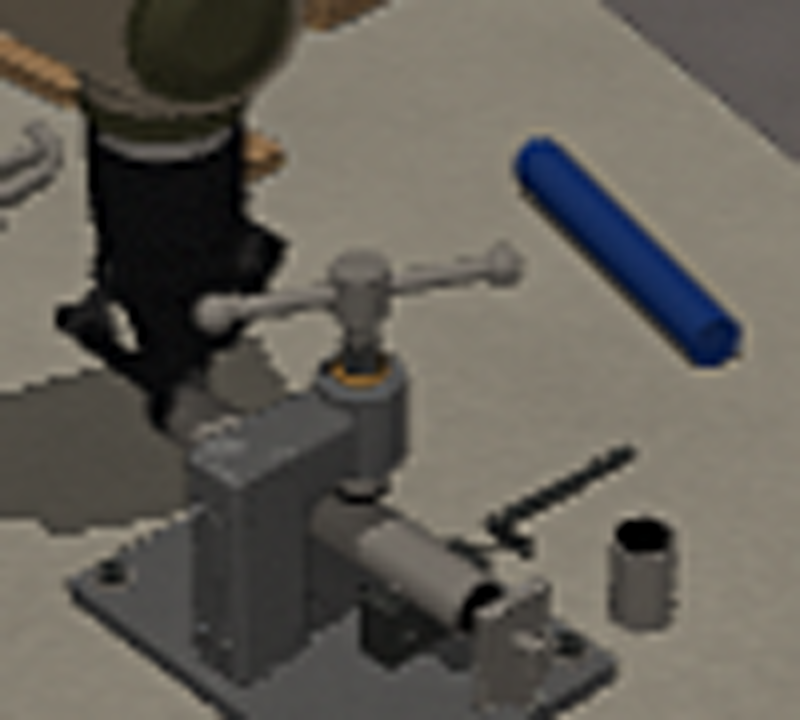

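The tube is sliding, with its right end about 20 mm from the stop. I keep pushing, slower towards the end.

```bash
python3 -m jog '[[0.003,0,0,0,0,0,1],[0.003,0,0,0,0,0,1],[0.002,0,0,0,0,0,1],[0.002,0,0,0,0,0,1],[0.002,0,0,0,0,0,1],[0.001,0,0,0,0,0,1],[0.001,0,0,0,0,0,1],[0.001,0,0,0,0,0,1],[0.001,0,0,0,0,0,1],[0,0,0,0,0,0,1]]' ; python3 st.py;
```

```text
time: 5.3
position: [513.4, 80.2, 31.2]
ee_rot: [0.559, -0.434, 0.434, -0.558]
wrist_force: [0.1, 1.6, 0.2]
finger_gap: -0.0
t 5.3 P [513.4  80.2  31.2] clamp xy 1.5 -119.1 psi 14.4 tilt [-0. -0. -1.] J6 -18.5 F [0.13 1.6  0.2 ] M [ 0.284 -0.045 -0.008] gap -0.0
```

```bash
python3 -m jog '[[0.0007,0,0,0,0,0,1],[0.0007,0,0,0,0,0,1],[0.0006,0,0,0,0,0,1],[0,0,0,0,0,0,1],[0,0,0,0,0,0,1],[0.0006,0,0,0,0,0,1],[0.0006,0,0,0,0,0,1],[0,0,0,0,0,0,1],[0,0,0,0,0,0,1],[0,0,0,0,0,0,1]]' ; python3 st.py;
```

```text
time: 6.13
position: [513.7, 78.9, 31.2]
ee_rot: [-0.558, 0.434, -0.433, 0.559]
wrist_force: [-0.3, 13.2, 1.8]
finger_gap: -0.1
t 6.13 P [513.7  78.9  31.2] clamp xy 1.6 -117.7 psi 14.3 tilt [-0.001  0.002 -1.   ] J6 -18.9 F [-0.25 13.19  1.8 ] M [1.978 0.026 0.098] gap -0.1
```

The force rose to 13 N, so the tube has met the stop. I back off, rise and check.

```bash
python3 -m jog '[[-0.005,0,0,0,0,0,1],[-0.015,0,0,0,0,0,1],[0,-0.04,0,0,0,0,0.27],[0,-0.04,0,0,0,0,0.27],[0,-0.04,0,0,0,0,0.27],[0,-0.04,0,0,0,0,0.27],[0,-0.04,0,0,0,0,0.27],[0,0,0,0,-5,0,0.27],[0,0,0,0,-5,0,0.27],[0,0,0,0,-5,0,0.27]]' ; python3 - <<'E'
from st import *
show()
s,im=snap('side','s3.png'); crop(im,215,150,315,240,8,'s3c.png')
E
```

```text
time: 6.97
position: [509.1, 96.3, 231.7]
ee_rot: [0.611, -0.356, 0.356, -0.611]
wrist_force: [-0.0, 0.5, -0.8]
finger_gap: 62.4
t 6.97 P [509.1  96.3 231.7] clamp xy 1.8 -135.7 psi 29.6 tilt [ 0.    -0.001 -1.   ] J6 -31.9 F [-0.01  0.48 -0.81] M [0.    0.01  0.013] gap 62.4
```

View pics/s3c.png

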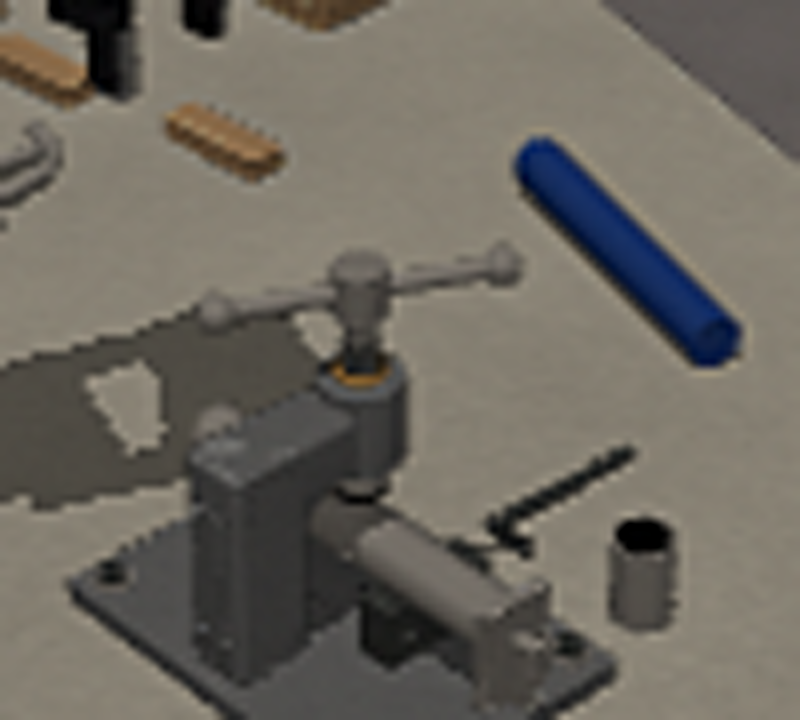

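The tube's end sits flush against the stop and the bar hasn't moved. Next I go above the screw with the fingers 62 mm apart.

```bash
python3 -m jog '[[0.0328,0,-0.0087,0,0,0,0.27],[0.0328,0,-0.0087,0,0,0,0.27],[0.0328,0,-0.0087,0,0,0,0.27],[0.0328,0,-0.0088,0,0,0,0.27],[0,0,0,0,0,0,0.27],[0,0,0,0,0,0,0.27],[0,0,0,0,0,0,0.27],[0,0.005,0,0,0,0,0.27],[0,0,0,0,0,0,0.27],[0,0,0,0,0,0,0.27]]' ; python3 - <<'E'
from st import *
show()
s,im=snap('wrist','w4.png')
print(proj('wrist',[[543.6,-35,192],[543.6,-35,177],[608.3,-47.2,177],[478.9,-23,177]],s))
E
```

```text
time: 7.85
position: [542.9, -33.8, 226.0]
ee_rot: [0.611, -0.357, 0.356, -0.61]
wrist_force: [-0.5, -0.7, -0.3]
finger_gap: 62.4
t 7.85 P [542.9 -33.8 226. ] clamp xy 0.5 -1.3 psi 29.4 tilt [-0.001  0.    -1.   ] J6 -45.4 F [-0.54 -0.65 -0.26] M [-0.023  0.047 -0.05 ] gap 62.4
[[255.60180407 232.25412891]
 [255.55092992 223.16788801]
 [319.71553821 272.4602017 ]
 [181.97565735 166.61934124]]
```

View pics/w4.png

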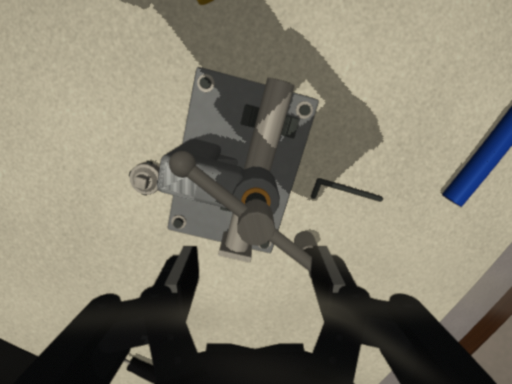

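The wrist view shows the head at (257,222), where the prediction was (255,225), so the hand is centred. Next: lower it with the fingers straddling the head, then turn.

```bash
python3 -m jog '[[0,0.03,0,0,0,0,0.27],[0,0.03,0,0,0,0,0.27],[0,0.019,0,0,0,0,0.27],[0,0,0,0,0,0,0.27],[0,0,0,0,3,0,0.27],[0,0,0,0,3,0,0.27],[0,0,0,0,3,0,0.27],[0,0,0,0,3,0,0.27],[0,0,0,0,3,0,0.27],[0,0,0,0,3,0,0.27]]' ; python3 st.py;  python3 -m jog '[[0,0,0,0,3,0,0.27],[0,0,0,0,3,0,0.27],[0,0,0,0,3,0,0.27],[0,0,0,0,3,0,0.27],[0,0,0,0,3,0,0.27],[0,0,0,0,3,0,0.27],[0,0,0,0,3,0,0.27],[0,0,0,0,3,0,0.27],[0,0,0,0,3,0,0.27],[0,0,0,0,3,0,0.27]]' ; python3 st.py; python3 - <<'E'
from h import *
snap('wrist','w5.png')
E
```

```text
time: 8.73
position: [543.7, -34.0, 148.8]
ee_rot: [-0.546, 0.448, -0.449, 0.547]
wrist_force: [0.2, 2.0, -1.0]
finger_gap: 62.3
t 8.73 P [543.7 -34.  148.8] clamp xy -0.2 -0.9 psi 11.2 tilt [ 0.002  0.    -1.   ] J6 -27.3 F [ 0.2   1.99 -1.  ] M [ 0.409 -0.042  0.112] gap 62.3
time: 9.57
position: [543.6, -34.0, 148.6]
ee_rot: [0.411, -0.575, 0.575, -0.412]
wrist_force: [0.7, 2.1, -1.5]
finger_gap: 62.6
t 9.57 P [543.6 -34.  148.6] clamp xy -0.2 -1.0 psi -18.8 tilt [ 0.001  0.001 -1.   ] J6 2.7 F [ 0.68  2.12 -1.51] M [ 0.42  -0.072  0.125] gap 62.6
```

View pics/w5.png

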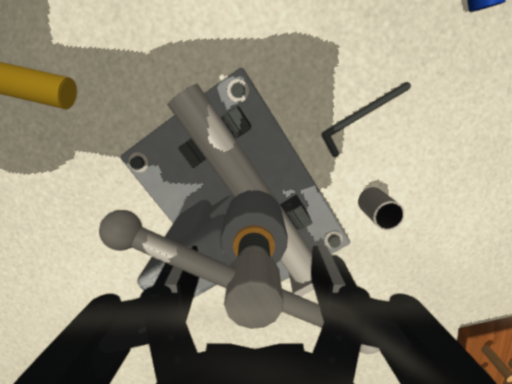

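The screw is turning with about 0.12 N m, which matches the stated drag. The pad can't bear before 0.9 turns, so I wind on faster.

```bash
python3 -m jog '[[0,0,0,0,7,0,0.27],[0,0,0,0,7,0,0.27],[0,0,0,0,7,0,0.27],[0,0,0,0,7,0,0.27],[0,0,0,0,7,0,0.27],[0,0,0,0,7,0,0.27],[0,0,0,0,7,0,0.27],[0,0,0,0,7,0,0.27],[0,0,0,0,7,0,0.27],[0,0,0,0,7,0,0.27]]' ; python3 st.py;  python3 -m jog '[[0,0,0,0,7,0,0.27],[0,0,0,0,7,0,0.27],[0,0,0,0,7,0,0.27],[0,0,0,0,7,0,0.27],[0,0,0,0,7,0,0.27],[0,0,0,0,7,0,0.27],[0,0,0,0,7,0,0.27],[0,0,0,0,7,0,0.27],[0,0,0,0,7,0,0.27],[0,0,0,0,7,0,0.27]]' ; python3 st.py
```

```text
time: 10.45
position: [543.0, -34.4, 148.1]
ee_rot: [0.007, -0.707, 0.707, -0.007]
wrist_force: [-2.1, 1.7, -2.6]
finger_gap: 62.6
t 10.45 P [543.  -34.4 148.1] clamp xy 0.6 -0.8 psi -88.9 tilt [-0. -0. -1.] J6 72.8 F [-2.05  1.67 -2.62] M [0.15  0.333 0.151] gap 62.6
time: 11.28
position: [542.9, -34.0, 148.1]
ee_rot: [0.4, 0.583, -0.583, -0.4]
wrist_force: [-0.6, 4.0, -1.4]
finger_gap: 62.2
t 11.28 P [542.9 -34.  148.1] clamp xy 0.5 -1.2 psi -158.9 tilt [-0.     0.001 -1.   ] J6 142.8 F [-0.58  3.96 -1.37] M [0.492 0.17  0.134] gap 62.2
```

```bash
python3 -m jog '[[0,0,0,0,-7.1,0,0.27],[0,-0.02,0,0,-7.1,0,0.27],[0,-0.02,0,0,-7.1,0,0.27],[0,-0.02,0,0,-7.1,0,0.27],[0,0,0,0,-7.1,0,0.27],[0,0,0,0,-7.1,0,0.27],[0,0,0,0,-7.1,0,0.27],[0,0,0,0,-7.1,0,0.27],[0,0,0,0,-7.1,0,0.27],[0,0,0,0,-7.1,0,0.27]]' ; python3 st.py;  python3 -m jog '[[0,0,0,0,-7.1,0,0.27],[0,0,0,0,-7.1,0,0.27],[0,0,0,0,-7.1,0,0.27],[0,0,0,0,-7.1,0,0.27],[0,0,0,0,-7.1,0,0.27],[0,0,0,0,-7.1,0,0.27],[0,0,0,0,-7.1,0,0.27],[0,0,0,0,-7.1,0,0.27],[0,0,0,0,-7.1,0,0.27],[0,0,0,0,-7.1,0,0.27]]' ; python3 st.py
```

```text
time: 12.12
position: [543.5, -34.7, 208.7]
ee_rot: [0.017, -0.707, 0.707, -0.018]
wrist_force: [0.2, 0.2, 0.3]
finger_gap: 62.7
t 12.12 P [543.5 -34.7 208.7] clamp xy 0.1 -0.3 psi -87.2 tilt [ 0.002 -0.001 -1.   ] J6 71.1 F [0.24 0.16 0.29] M [ 0.019  0.008 -0.002] gap 62.7
time: 12.95
position: [543.5, -34.7, 208.7]
ee_rot: [0.424, -0.565, 0.566, -0.425]
wrist_force: [-0.2, -1.0, -0.8]
finger_gap: 62.2
t 12.95 P [543.5 -34.7 208.7] clamp xy 0.1 -0.4 psi -16.2 tilt [ 0.002 -0.001 -1.   ] J6 0.1 F [-0.24 -0.97 -0.81] M [-0.    -0.034 -0.027] gap 62.2
```

```bash
python3 -m jog '[[0,0,0,0,-7.1,0,0.27],[0,0,0,0,-7.1,0,0.27],[0,0,0,0,-7.1,0,0.27],[0,0,0,0,-7.1,0,0.27],[0,0,0,0,-7.1,0,0.27],[0,0,0,0,-7.1,0,0.27],[0,0,0,0,-7.1,0,0.27],[0,0.02,0,0,0,0,0.27],[0,0.022,0,0,0,0,0.27],[0,0.02,0,0,0,0,0.27]]' ; python3 st.py;  python3 -m jog '[[0,0,0,0,3,0,0.27],[0,0,0,0,4,0,0.27],[0,0,0,0,4,0,0.27],[0,0,0,0,5,0,0.27],[0,0,0,0,7,0,0.27],[0,0,0,0,7,0,0.27],[0,0,0,0,7,0,0.27],[0,0,0,0,7,0,0.27],[0,0,0,0,7,0,0.27],[0,0,0,0,7,0,0.27]]' ; python3 st.py
```

```text
time: 13.78
position: [543.6, -34.7, 145.9]
ee_rot: [-0.622, 0.336, -0.338, 0.622]
wrist_force: [0.6, 0.6, 0.5]
finger_gap: 62.5
t 13.78 P [543.6 -34.7 145.9] clamp xy 0.0 -0.3 psi 33.1 tilt [ 0.002 -0.001 -1.   ] J6 -49.2 F [0.62 0.58 0.49] M [-0.001 -0.041  0.007] gap 62.5
time: 14.62
position: [543.6, -34.1, 146.4]
ee_rot: [0.378, -0.597, 0.597, -0.379]
wrist_force: [2.1, 3.3, -1.4]
finger_gap: 62.4
t 14.62 P [543.6 -34.1 146.4] clamp xy -0.1 -0.9 psi -25.2 tilt [ 0.001  0.    -1.   ] J6 9.1 F [ 2.08  3.27 -1.36] M [ 0.455 -0.18   0.063] gap 62.4
```

```bash
python3 -m jog '[[0,0,0,0,7,0,0.27],[0,0,0,0,7,0,0.27],[0,0,0,0,7,0,0.27],[0,0,0,0,7,0,0.27],[0,0,0,0,7,0,0.27],[0,0,0,0,7,0,0.27],[0,0,0,0,7,0,0.27],[0,0,0,0,7,0,0.27],[0,0,0,0,7,0,0.27],[0,0,0,0,7,0,0.27]]' ; python3 st.py;  python3 -m jog '[[0,0,0,0,4,0,0.27],[0,0,0,0,4,0,0.27],[0,0,0,0,4,0,0.27],[0,0,0,0,4,0,0.27],[0,0,0,0,4,0,0.27],[0,0,0,0,4,0,0.27],[0,0,0,0,4,0,0.27],[0,0,0,0,4,0,0.27],[0,0,0,0,4,0,0.27],[0,0,0,0,4,0,0.27]]' ; python3 st.py
```

```text
time: 15.45
position: [542.9, -34.4, 146.0]
ee_rot: [-0.032, -0.706, 0.706, 0.032]
wrist_force: [-2.0, 1.2, -3.6]
finger_gap: 62.1
t 15.45 P [542.9 -34.4 146. ] clamp xy 0.7 -0.8 psi -95.2 tilt [-0.001  0.    -1.   ] J6 79.1 F [-1.98  1.24 -3.57] M [0.093 0.378 0.165] gap 62.1
time: 16.28
position: [542.8, -34.1, 146.0]
ee_rot: [0.27, 0.653, -0.653, -0.271]
wrist_force: [-1.9, 3.0, -2.2]
finger_gap: 62.6
t 16.28 P [542.8 -34.1 146. ] clamp xy 0.7 -1.1 psi -135.0 tilt [-0.001  0.001 -1.   ] J6 118.9 F [-1.85  3.03 -2.21] M [0.406 0.297 0.145] gap 62.6
```

```bash
python3 -m jog '[[0,0,0,0,4,0,0.27],[0,0,0,0,4,0,0.27],[0,0,0,0,4,0,0.27],[0,0,0,0,4,0,0.27],[0,0,0,0,4,0,0.27],[0,0,0,0,4,0,0.27],[0,0,0,0,4,0,0.27],[0,0,0,0,4,0,0.27],[0,0,0,0,4,0,0.27],[0,0,0,0,3,0,0.27]]' ; python3 st.py
```

```text
time: 17.12
position: [543.3, -34.0, 146.3]
ee_rot: [0.473, 0.526, -0.525, -0.473]
wrist_force: [0.1, 2.1, -1.3]
finger_gap: 62.5
t 17.12 P [543.3 -34.  146.3] clamp xy 0.2 -1.0 psi -174.0 tilt [ 0.     0.001 -1.   ] J6 158.0 F [ 0.11  2.13 -1.31] M [0.462 0.093 0.099] gap 62.5
```

There's no contact yet at about 365°. I reset for a third stroke.

```bash
python3 -m jog '[[0,0,0,0,-7.1,0,0.27],[0,-0.02,0,0,-7.1,0,0.27],[0,-0.02,0,0,-7.1,0,0.27],[0,-0.02,0,0,-7.1,0,0.27],[0,0,0,0,-7.1,0,0.27],[0,0,0,0,-7.1,0,0.27],[0,0,0,0,-7.1,0,0.27],[0,0,0,0,-7.1,0,0.27],[0,0,0,0,-7.1,0,0.27],[0,0,0,0,-7.1,0,0.27]]' ; python3 st.py;  python3 -m jog '[[0,0,0,0,-7.1,0,0.27],[0,0,0,0,-7.1,0,0.27],[0,0,0,0,-7.1,0,0.27],[0,0,0,0,-7.1,0,0.27],[0,0,0,0,-7.1,0,0.27],[0,0,0,0,-7.1,0,0.27],[0,0,0,0,-7.1,0,0.27],[0,0,0,0,-7.1,0,0.27],[0,0,0,0,-7.1,0,0.27],[0,0,0,0,-7.1,0,0.27]]' ; python3 - <<'E'
from st import *
show()
snap('wrist','w6.png')
s,im=snap('side','s6.png'); crop(im,215,150,315,240,8,'s6c.png')
E
```

```text
time: 17.95
position: [543.5, -34.7, 206.8]
ee_rot: [-0.078, -0.703, 0.703, 0.076]
wrist_force: [1.3, -0.3, 0.1]
finger_gap: 62.2
t 17.95 P [543.5 -34.7 206.8] clamp xy 0.1 -0.4 psi -102.5 tilt [ 0.002 -0.001 -1.   ] J6 86.4 F [ 1.28 -0.32  0.09] M [0.073 0.033 0.055] gap 62.2
time: 18.78
position: [543.5, -34.7, 206.7]
ee_rot: [0.345, -0.616, 0.618, -0.346]
wrist_force: [0.7, -0.4, 0.3]
finger_gap: 62.4
t 18.78 P [543.5 -34.7 206.7] clamp xy 0.1 -0.3 psi -31.5 tilt [ 0.002 -0.001 -1.   ] J6 15.4 F [ 0.69 -0.39  0.27] M [0.005 0.022 0.05 ] gap 62.4
```

View pics/s6c.png

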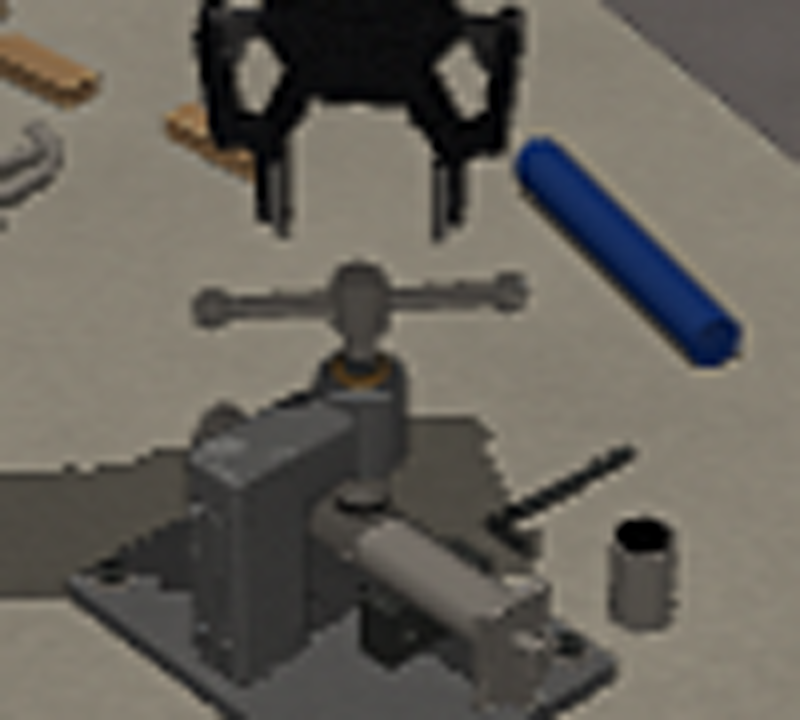

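View pics/w6.png

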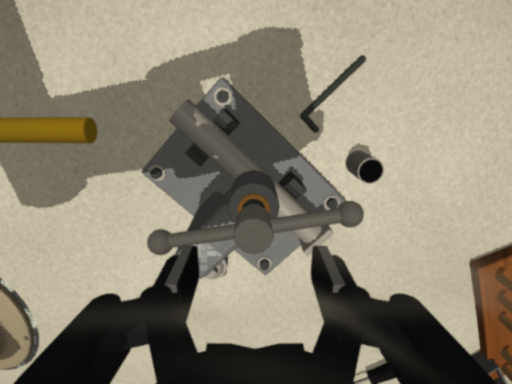

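The tube is still on the stop and the pad is close to it. The bar lies where I expected. I continue with the third stroke.

```bash
python3 -m jog '[[0,0,0,0,-7.1,0,0.27],[0,0,0,0,-7.1,0,0.27],[0,0,0,0,-7.1,0,0.27],[0,0,0,0,-7.1,0,0.27],[0,0,0,0,-7.1,0,0.27],[0,0,0,0,-7.1,0,0.27],[0,0,0,0,-7.1,0,0.27],[0,0.02,0,0,0,0,0.27],[0,0.022,0,0,0,0,0.27],[0,0.021,0,0,0,0,0.27]]' ; python3 st.py;  python3 -m jog '[[0,0,0,0,3,0,0.27],[0,0,0,0,3,0,0.27],[0,0,0,0,3,0,0.27],[0,0,0,0,3,0,0.27],[0,0,0,0,3,0,0.27],[0,0,0,0,3,0,0.27],[0,0,0,0,3,0,0.27],[0,0,0,0,3,0,0.27],[0,0,0,0,3,0,0.27],[0,0,0,0,3,0,0.27]]' ; python3 st.py
```

```text
time: 19.72
position: [543.5, -34.8, 142.5]
ee_rot: [-0.57, 0.417, -0.419, 0.571]
wrist_force: [0.3, -0.5, -0.1]
finger_gap: 62.3
t 19.72 P [543.5 -34.8 142.5] clamp xy 0.1 -0.3 psi 17.5 tilt [ 0.002 -0.001 -1.   ] J6 -33.7 F [ 0.34 -0.54 -0.08] M [-0.026 -0.009  0.012] gap 62.3
time: 20.55
position: [543.4, -34.1, 142.8]
ee_rot: [-0.442, 0.552, -0.552, 0.442]
wrist_force: [0.6, 2.9, -1.9]
finger_gap: 62.5
t 20.55 P [543.4 -34.1 142.8] clamp xy 0.1 -0.9 psi -12.6 tilt [ 0.001  0.001 -1.   ] J6 -3.5 F [ 0.57  2.89 -1.88] M [ 0.445 -0.073  0.128] gap 62.5
```

```bash
python3 -m jog '[[0,0,0,0,4,0,0.27],[0,0,0,0,4,0,0.27],[0,0,0,0,4,0,0.27],[0,0,0,0,4,0,0.27],[0,0,0,0,4,0,0.27],[0,0,0,0,4,0,0.27],[0,0,0,0,4,0,0.27],[0,0,0,0,4,0,0.27],[0,0,0,0,4,0,0.27],[0,0,0,0,4,0,0.27]]' ; python3 st.py
```

```text
time: 21.38
position: [543.4, -34.4, 142.8]
ee_rot: [0.226, -0.67, 0.67, -0.227]
wrist_force: [0.2, 1.0, -2.2]
finger_gap: 62.4
t 21.38 P [543.4 -34.4 142.8] clamp xy 0.1 -0.7 psi -52.6 tilt [ 0.001  0.    -1.   ] J6 36.5 F [ 0.21  1.   -2.18] M [ 0.182 -0.091  0.085] gap 62.4
```

```bash
python3 -m jog '[[0,0,0,0,4,0,0.27],[0,0,0,0,4,0,0.27],[0,0,0,0,4,0,0.27],[0,0,0,0,4,0,0.27],[0,0,0,0,4,0,0.27],[0,0,0,0,4,0,0.27],[0,0,0,0,4,0,0.27],[0,0,0,0,4,0,0.27],[0,0,0,0,4,0,0.27],[0,0,0,0,4,0,0.27]]' ; python3 st.py
```

```text
time: 22.22
position: [542.8, -34.4, 142.6]
ee_rot: [0.016, 0.707, -0.707, -0.017]
wrist_force: [-1.2, 0.8, -2.7]
finger_gap: 62.6
t 22.22 P [542.8 -34.4 142.6] clamp xy 0.7 -0.8 psi -92.6 tilt [-0.001  0.    -1.   ] J6 76.5 F [-1.19  0.81 -2.72] M [0.1   0.293 0.113] gap 62.6
```

```bash
python3 -m jog '[[0,0,0,0,4,0,0.27],[0,0,0,0,4,0,0.27],[0,0,0,0,4,0,0.27],[0,0,0,0,4,0,0.27],[0,0,0,0,4,0,0.27],[0,0,0,0,4,0,0.27],[0,0,0,0,4,0,0.27],[0,0,0,0,4,0,0.27],[0,0,0,0,4,0,0.27],[0,0,0,0,4,0,0.27]]' ; python3 st.py
```

```text
time: 23.05
position: [542.6, -34.1, 142.5]
ee_rot: [0.256, 0.659, -0.659, -0.258]
wrist_force: [-2.6, 2.2, -1.6]
finger_gap: 62.4
t 23.05 P [542.6 -34.1 142.5] clamp xy 0.9 -1.2 psi -132.6 tilt [-0.002  0.001 -1.   ] J6 116.5 F [-2.62  2.21 -1.62] M [0.346 0.369 0.136] gap 62.4
```

```bash
python3 -m jog '[[0,0,0,0,4,0,0.27],[0,0,0,0,4,0,0.27],[0,0,0,0,4,0,0.27],[0,0,0,0,4,0,0.27],[0,0,0,0,4,0,0.27],[0,0,0,0,4,0,0.27],[0,0,0,0,4,0,0.27],[0,0,0,0,4,0,0.27],[0,0,0,0,4,0,0.27],[0,0,0,0,4,0,0.27]]' ; python3 st.py
```

```text
time: 23.88
position: [543.0, -34.0, 142.7]
ee_rot: [0.467, 0.531, -0.531, -0.467]
wrist_force: [0.2, 3.1, -2.1]
finger_gap: 62.4
t 23.88 P [543.  -34.  142.7] clamp xy 0.4 -1.1 psi -172.6 tilt [-0.     0.001 -1.   ] J6 156.5 F [ 0.24  3.13 -2.06] M [0.506 0.135 0.089] gap 62.4
```

No contact yet at about 543°. I reset for a fourth stroke.

```bash
python3 -m jog '[[0,0,0,0,-7.1,0,0.27],[0,-0.02,0,0,-7.1,0,0.27],[0,-0.02,0,0,-7.1,0,0.27],[0,-0.02,0,0,-7.1,0,0.27],[0,0,0,0,-7.1,0,0.27],[0,0,0,0,-7.1,0,0.27],[0,0,0,0,-7.1,0,0.27],[0,0,0,0,-7.1,0,0.27],[0,0,0,0,-7.1,0,0.27],[0,0,0,0,-7.1,0,0.27]]' ;  python3 -m jog '[[0,0,0,0,-7.1,0,0.27],[0,0,0,0,-7.1,0,0.27],[0,0,0,0,-7.1,0,0.27],[0,0,0,0,-7.1,0,0.27],[0,0,0,0,-7.1,0,0.27],[0,0,0,0,-7.1,0,0.27],[0,0,0,0,-7.1,0,0.27],[0,0,0,0,-7.1,0,0.27],[0,0,0,0,-7.1,0,0.27],[0,0,0,0,-7.1,0,0.27]]' ; python3 - <<'E'
from st import *
show()
snap('wrist','w7.png')
s,im=snap('side','s7.png'); crop(im,215,150,315,240,8,'s7c.png')
E
```

```text
time: 24.72
position: [543.4, -34.7, 203.2]
ee_rot: [-0.069, -0.704, 0.704, 0.068]
wrist_force: [0.0, -0.1, -0.1]
finger_gap: 62.5
time: 25.55
position: [543.4, -34.7, 203.2]
ee_rot: [0.353, -0.612, 0.613, -0.353]
wrist_force: [-0.5, 0.5, -0.2]
finger_gap: 62.3
t 25.55 P [543.4 -34.7 203.2] clamp xy 0.2 -0.4 psi -30.1 tilt [ 0.001 -0.    -1.   ] J6 14.0 F [-0.53  0.48 -0.16] M [-0.023  0.008  0.053] gap 62.3
```

View pics/s7c.png

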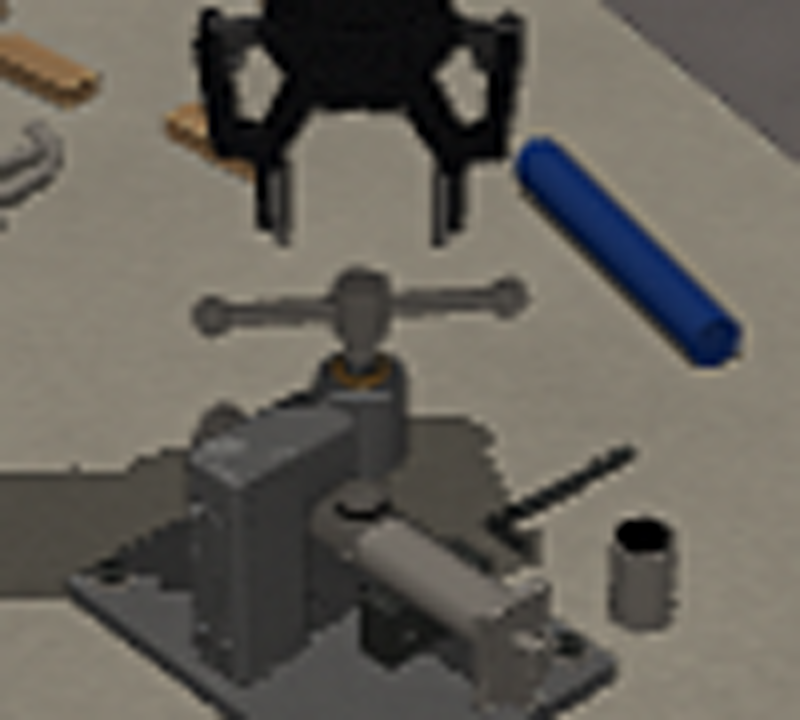

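View pics/w7.png

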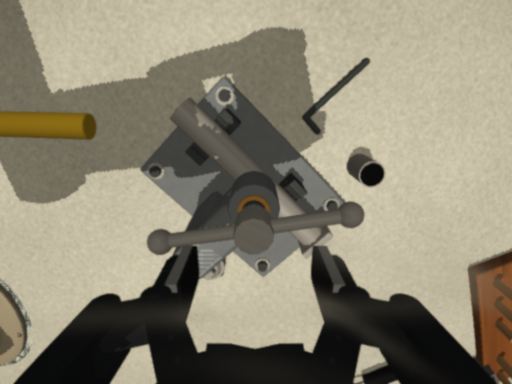

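The pad is now almost on the tube, and the tube is still on the stop. I start the fourth stroke slowly.

```bash
python3 -m jog '[[0,0,0,0,-7.1,0,0.27],[0,0,0,0,-7.1,0,0.27],[0,0,0,0,-7.1,0,0.27],[0,0,0,0,-7.1,0,0.27],[0,0,0,0,-7.1,0,0.27],[0,0,0,0,-7.1,0,0.27],[0,0,0,0,-7.1,0,0.27],[0,0.02,0,0,0,0,0.27],[0,0.022,0,0,0,0,0.27],[0,0.019,0,0,0,0,0.27]]' ; python3 st.py;  python3 -m jog '[[0,0,0,0,3,0,0.27],[0,0,0,0,3,0,0.27],[0,0,0,0,3,0,0.27],[0,0,0,0,3,0,0.27],[0,0,0,0,3,0,0.27],[0,0,0,0,3,0,0.27],[0,0,0,0,3,0,0.27],[0,0,0,0,3,0,0.27],[0,0,0,0,3,0,0.27],[0,0,0,0,3,0,0.27]]' ; python3 st.py
```

```text
time: 26.48
position: [543.3, -34.7, 140.9]
ee_rot: [-0.576, 0.41, -0.411, 0.576]
wrist_force: [0.2, 0.2, -1.0]
finger_gap: 62.3
t 26.48 P [543.3 -34.7 140.9] clamp xy 0.4 -0.4 psi 19.1 tilt [ 0.001 -0.    -1.   ] J6 -35.2 F [ 0.18  0.23 -0.96] M [-0.005 -0.027  0.012] gap 62.3
time: 27.32
position: [543.2, -34.1, 141.5]
ee_rot: [-0.449, 0.546, -0.546, 0.45]
wrist_force: [0.2, 3.6, -1.4]
finger_gap: 62.4
t 27.32 P [543.2 -34.1 141.5] clamp xy 0.2 -1.0 psi -11.1 tilt [ 0.     0.001 -1.   ] J6 -5.0 F [ 0.16  3.58 -1.43] M [ 0.491 -0.07   0.093] gap 62.4
```

```bash
python3 -m jog '[[0,0,0,0,3,0,0.27],[0,0,0,0,3,0,0.27],[0,0,0,0,3,0,0.27],[0,0,0,0,3,0,0.27],[0,0,0,0,3,0,0.27],[0,0,0,0,3,0,0.27],[0,0,0,0,3,0,0.27],[0,0,0,0,3,0,0.27],[0,0,0,0,3,0,0.27],[0,0,0,0,3,0,0.27]]' ; python3 st.py
```

```text
time: 28.15
position: [543.5, -34.3, 141.6]
ee_rot: [-0.293, 0.644, -0.644, 0.293]
wrist_force: [2.3, 2.0, -1.9]
finger_gap: 62.0
t 28.15 P [543.5 -34.3 141.6] clamp xy 0.1 -0.8 psi -41.1 tilt [ 0.001  0.001 -1.   ] J6 25.0 F [ 2.29  2.   -1.88] M [ 0.323 -0.146  0.135] gap 62.0
```

```bash
python3 -m jog '[[0,0,0,0,2.5,0,0.27],[0,0,0,0,2.5,0,0.27],[0,0,0,0,2.5,0,0.27],[0,0,0,0,2.5,0,0.27],[0,0,0,0,2.5,0,0.27],[0,0,0,0,2.5,0,0.27],[0,0,0,0,2.5,0,0.27],[0,0,0,0,2.5,0,0.27],[0,0,0,0,2.5,0,0.27],[0,0,0,0,2.5,0,0.27]]' ; python3 st.py
```

```text
time: 28.98
position: [543.2, -34.4, 141.4]
ee_rot: [-0.147, 0.692, -0.692, 0.147]
wrist_force: [0.7, 1.3, -3.2]
finger_gap: 62.2
t 28.98 P [543.2 -34.4 141.4] clamp xy 0.4 -0.7 psi -66.1 tilt [-0.  0. -1.] J6 49.9 F [ 0.71  1.27 -3.17] M [ 0.268 -0.095  0.08 ] gap 62.2
```

```bash
python3 -m jog '[[0,0,0,0,2,0,0.27],[0,0,0,0,2,0,0.27],[0,0,0,0,2,0,0.27],[0,0,0,0,2,0,0.27],[0,0,0,0,2,0,0.27],[0,0,0,0,2,0,0.27],[0,0,0,0,2,0,0.27],[0,0,0,0,2,0,0.27],[0,0,0,0,2,0,0.27],[0,0,0,0,2,0,0.27]]' ; python3 st.py
```

```text
time: 29.82
position: [542.9, -34.3, 141.2]
ee_rot: [-0.025, 0.707, -0.706, 0.024]
wrist_force: [0.1, 1.5, -4.2]
finger_gap: 62.2
t 29.82 P [542.9 -34.3 141.2] clamp xy 0.6 -0.9 psi -86.0 tilt [-0.001  0.001 -1.   ] J6 69.9 F [ 0.11  1.5  -4.24] M [0.23  0.033 0.084] gap 62.2
```

```bash
python3 - <<'E'
from st import *
s,im=snap('wrist','w8.png')
s,im=snap('side','s8.png'); crop(im,215,150,315,240,8,'s8c.png')
E
```

```text
(no output)
```

View pics/w8.png

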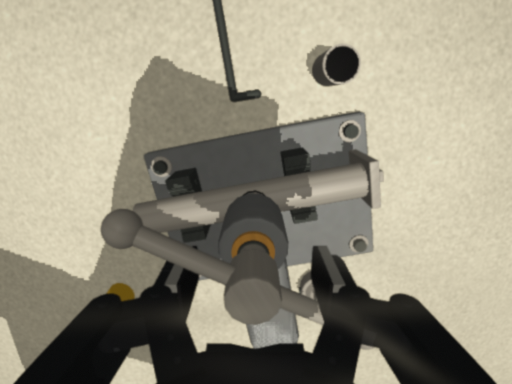

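View pics/s8c.png

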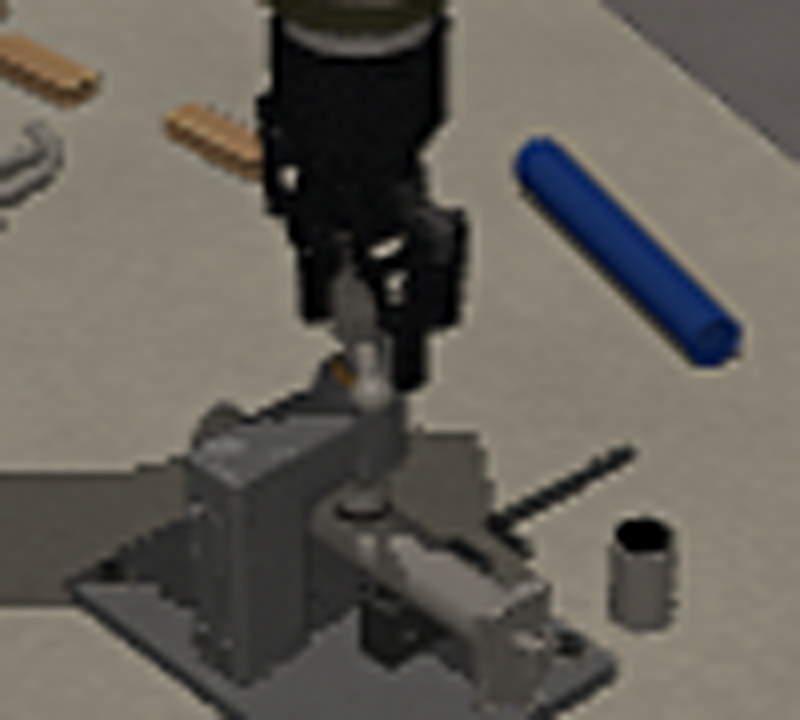

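```bash
python3 - <<'E'
from st import *
s=show()
for z in (168,170,172):
    b=atz('wrist',(121,228),z,s); h=np.array([543.6,-35.]); d=b[:2]-h; print(z,b.round(1),np.hypot(*d).round(1),np.degrees(np.arctan2(d[1],d[0])).round(1))
im=cv2.imread('pics/s8.png')[:,:,::-1]; crop(im,245,195,285,225,20,'s8d.png')
im=cv2.imread('pics/s0.png')[:,:,::-1]; crop(im,245,195,285,225,20,'s0d.png')
print(proj('side',[[543.6,-35,63],[543.6,-35,70],[543.6,-35,168]]))
E
```

```text
t 29.92 P [543.  -34.4 141.3] clamp xy 0.6 -0.8 psi -85.9 tilt [-0.001  0.    -1.   ] J6 69.8 F [-0.5   1.93 -1.98] M [0.215 0.223 0.074] gap 62.2
168 [566.7  28.4 168. ] 67.5 70.0
170 [567.8  27.4 170. ] 66.9 68.8
172 [568.8  26.5 172. ] 66.4 67.7
[[259.93801833 212.65376462]
 [259.9285834  211.11939763]
 [259.79140789 188.76658923]]
```

View pics/s8d.png

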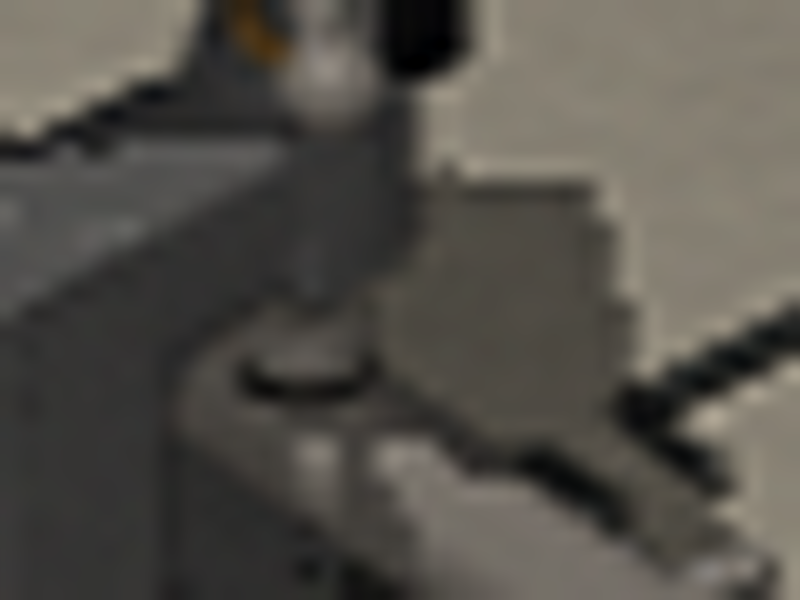

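View pics/s0d.png

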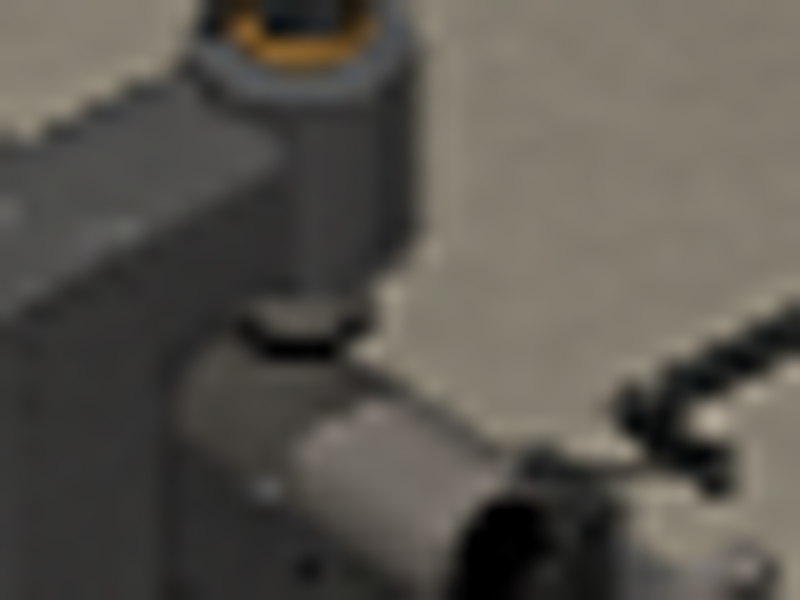

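The bar is at world angle 69°, about 640° of turning in total. The torque is still only drag, so I continue in small steps.

```bash
python3 -m jog '[[0,0,0,0,1.5,0,0.27],[0,0,0,0,1.5,0,0.27],[0,0,0,0,1.5,0,0.27],[0,0,0,0,1.5,0,0.27],[0,0,0,0,1.5,0,0.27],[0,0,0,0,1.5,0,0.27],[0,0,0,0,1.5,0,0.27],[0,0,0,0,1.5,0,0.27],[0,0,0,0,1.5,0,0.27],[0,0,0,0,1.5,0,0.27]]' ; python3 st.py; python3 -c "
from h import *
print(np.round(env.read_state()['effort'],2))"
```

```text
time: 30.75
position: [542.7, -34.3, 141.2]
ee_rot: [0.066, 0.704, -0.704, -0.067]
wrist_force: [-1.6, 2.1, -2.8]
finger_gap: 62.5
t 30.75 P [542.7 -34.3 141.2] clamp xy 0.8 -0.9 psi -100.8 tilt [-0.002  0.001 -1.   ] J6 84.7 F [-1.6   2.13 -2.81] M [0.291 0.267 0.186] gap 62.5
[ -1.41 -47.39 -22.21  -0.27  -0.52  -0.21]
```

Torque rising to 0.19 N m suggests the pad is starting to bear.

```bash
python3 -m jog '[[0,0,0,0,1.5,0,0.27],[0,0,0,0,1.5,0,0.27],[0,0,0,0,1.5,0,0.27],[0,0,0,0,1.5,0,0.27],[0,0,0,0,1.5,0,0.27],[0,0,0,0,1.5,0,0.27],[0,0,0,0,1.5,0,0.27],[0,0,0,0,1.5,0,0.27],[0,0,0,0,1.5,0,0.27],[0,0,0,0,1.5,0,0.27]]' ; python3 st.py; python3 -c "
from h import *
print(np.round(env.read_state()['effort'],2))"
```

```text
time: 31.58
position: [542.5, -34.1, 141.0]
ee_rot: [0.157, 0.689, -0.689, -0.159]
wrist_force: [-2.4, 2.3, -3.1]
finger_gap: 62.3
t 31.58 P [542.5 -34.1 141. ] clamp xy 1.0 -1.1 psi -115.8 tilt [-0.002  0.001 -1.   ] J6 99.7 F [-2.4   2.34 -3.12] M [0.395 0.39  0.236] gap 62.3
[ -1.84 -47.67 -22.64  -0.39  -0.66  -0.17]
```

```bash
python3 -m jog '[[0,0,0,0,1.5,0,0.27],[0,0,0,0,1.5,0,0.27],[0,0,0,0,1.5,0,0.27],[0,0,0,0,1.5,0,0.27],[0,0,0,0,1.5,0,0.27],[0,0,0,0,1.5,0,0.27],[0,0,0,0,1.5,0,0.27],[0,0,0,0,1.5,0,0.27],[0,0,0,0,1.5,0,0.27],[0,0,0,0,1.5,0,0.27]]' ; python3 st.py; python3 -c "
from h import *
print(np.round(env.read_state()['effort'],2))"
```

```text
time: 32.42
position: [542.3, -33.9, 140.9]
ee_rot: [0.245, 0.663, -0.663, -0.247]
wrist_force: [-2.8, 3.8, -4.4]
finger_gap: 62.1
t 32.42 P [542.3 -33.9 140.9] clamp xy 1.1 -1.4 psi -130.8 tilt [-0.003  0.001 -1.   ] J6 114.7 F [-2.75  3.8  -4.38] M [0.561 0.329 0.329] gap 62.1
[ -2.41 -47.99 -23.    -0.57  -0.76  -0.13]
```

```bash
python3 -m jog '[[0,0,0,0,1.2,0,0.27],[0,0,0,0,1.2,0,0.27],[0,0,0,0,1.2,0,0.27],[0,0,0,0,1.2,0,0.27],[0,0,0,0,1.2,0,0.27],[0,0,0,0,1.2,0,0.27],[0,0,0,0,1.2,0,0.27],[0,0,0,0,1.2,0,0.27],[0,0,0,0,1.2,0,0.27],[0,0,0,0,1.2,0,0.27]]' ; python3 st.py; python3 -c "
from h import *
print(np.round(env.read_state()['effort'],2))"
```

```text
time: 33.25
position: [542.3, -33.8, 140.8]
ee_rot: [0.313, 0.634, -0.634, -0.315]
wrist_force: [-2.5, 5.2, -4.8]
finger_gap: 62.2
t 33.25 P [542.3 -33.8 140.8] clamp xy 1.1 -1.5 psi -142.7 tilt [-0.003  0.002 -1.   ] J6 126.6 F [-2.47  5.23 -4.76] M [0.829 0.455 0.282] gap 62.2
[-3.320e+00 -4.835e+01 -2.363e+01 -8.700e-01 -1.000e+00 -1.000e-02]
```

```bash
python3 -m jog '[[0,0,0,0,0.8,0,0.27],[0,0,0,0,0.8,0,0.27],[0,0,0,0,0.8,0,0.27],[0,0,0,0,0.8,0,0.27],[0,0,0,0,0.8,0,0.27],[0,0,0,0,0.8,0,0.27],[0,0,0,0,0.8,0,0.27],[0,0,0,0,0.8,0,0.27],[0,0,0,0,0.8,0,0.27],[0,0,0,0,0.8,0,0.27]]' ; python3 st.py; python3 -c "
from h import *
print(np.round(env.read_state()['effort'],2))"
```

```text
time: 34.08
position: [542.2, -33.6, 140.7]
ee_rot: [0.356, 0.61, -0.61, -0.358]
wrist_force: [-3.3, 5.5, -4.7]
finger_gap: 62.5
t 34.08 P [542.2 -33.6 140.7] clamp xy 1.1 -1.7 psi -150.7 tilt [-0.003  0.002 -1.   ] J6 134.6 F [-3.29  5.48 -4.74] M [0.891 0.433 0.336] gap 62.5
[ -3.69 -48.53 -23.73  -1.    -1.01   0.13]
```

```bash
python3 -m jog '[[0,0,0,0,0.7,0,0.27],[0,0,0,0,0.7,0,0.27],[0,0,0,0,0.7,0,0.27],[0,0,0,0,0.7,0,0.27],[0,0,0,0,0.7,0,0.27],[0,0,0,0,0.7,0,0.27],[0,0,0,0,0.7,0,0.27],[0,0,0,0,0.7,0,0.27],[0,0,0,0,0.7,0,0.27],[0,0,0,0,0.7,0,0.27]]' ; python3 st.py; python3 - <<'E'
from st import *
print(np.round(env.read_state()['effort'],2))
for i in range(3):
    read_camera('wrist'); s=env.read_state(); print(np.round(s['moment'],3),np.round(s['wrist_force'],2),np.round(s['effort'][5],2))
E
```

```text
time: 34.92
position: [542.2, -33.5, 140.7]
ee_rot: [0.392, 0.587, -0.587, -0.395]
wrist_force: [-2.3, 6.6, -6.1]
finger_gap: 62.6
t 34.92 P [542.2 -33.5 140.7] clamp xy 1.1 -1.8 psi -157.7 tilt [-0.003  0.002 -1.   ] J6 141.6 F [-2.3   6.63 -6.09] M [0.936 0.362 0.401] gap 62.6
[ -4.03 -48.74 -23.82  -1.13  -1.01   0.19]
[0.984 0.382 0.35 ] [-2.16  6.21 -5.79] 0.32
[0.978 0.42  0.304] [-2.12  6.35 -5.91] 0.46
[0.95  0.503 0.291] [-1.85  6.52 -6.23] 0.37
```

```bash
python3 -m jog '[[0,0,0,0,0.7,0,0.27],[0,0,0,0,0.7,0,0.27],[0,0,0,0,0.7,0,0.27],[0,0,0,0,0.7,0,0.27],[0,0,0,0,0.7,0,0.27],[0,0,0,0,0.7,0,0.27],[0,0,0,0,0.7,0,0.27],[0,0,0,0,0.7,0,0.27],[0,0,0,0,0.7,0,0.27],[0,0,0,0,0.7,0,0.27]]' ; python3 - <<'E'
from st import *
show();s,im=snap('wrist','w9.png')
E
```

```text
time: 35.9
position: [542.3, -33.4, 140.6]
ee_rot: [0.427, 0.562, -0.562, -0.43]
wrist_force: [-2.1, 6.7, -5.9]
finger_gap: 62.5
t 35.9 P [542.3 -33.4 140.6] clamp xy 1.0 -1.9 psi -164.7 tilt [-0.003  0.002 -1.   ] J6 148.6 F [-2.06  6.75 -5.86] M [1.005 0.402 0.369] gap 62.5
```

View pics/w9.png

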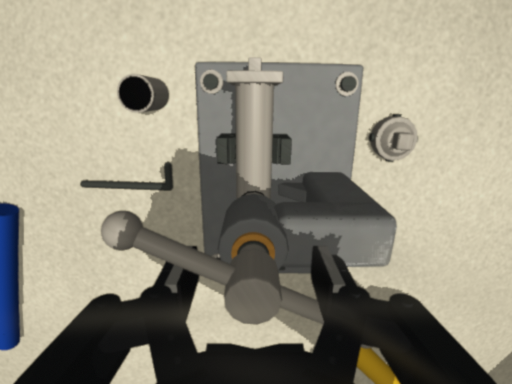

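The torque reading (about 0.37–0.40 N m) and the angle turned since contact don't agree on the clamp force. Before turning further I'll hold and see how the torque relaxes.

```bash
python3 - <<'E'
from st import *
for i in range(7):
    s,im=snap('side' if i%2 else 'wrist',f'r{i}.png'); print(round(s['time'],2),np.round(s['moment'],3),np.round(s['wrist_force'],2),np.round(s['joint_pos'][5],5),np.round(s['joint_velocities'][5],4),np.round(s['effort'],2)[[0,4,5]])
# bar angles earlier
h=np.array([543.6,-35.])
im=cv2.imread('pics/r0.png'); im9=cv2.imread('pics/w8.png')
cv2.imwrite('pics/cmp.png',cv2.resize(np.hstack([im9[190:300,90:200],im[190:300,90:200]]),None,fx=3.5,fy=3.5,interpolation=cv2.INTER_CUBIC))
E
```

```text
35.95 [1.038 0.398 0.331] [-1.72  7.8  -5.93] 2.59385 -0.0246 [-4.23 -0.97  0.34]
36.0 [1.    0.48  0.355] [-1.98  6.91 -5.46] 2.59291 -0.0091 [-4.19 -0.98  0.48]
36.05 [1.073 0.368 0.352] [-1.5   7.18 -5.33] 2.59257 -0.0026 [-4.2  -0.99  0.39]
36.1 [1.02  0.372 0.343] [-1.39  7.33 -5.47] 2.59252 -0.001 [-4.2  -0.99  0.36]
36.15 [1.049 0.375 0.373] [-1.47  6.56 -4.48] 2.59256 0.0015 [-4.21 -0.98  0.35]
36.2 [1.048 0.411 0.357] [-3.19  7.01 -6.19] 2.59253 0.001 [-4.21 -0.98  0.35]
36.25 [1.052 0.351 0.363] [-1.64  6.84 -4.72] 2.59253 -0.0007 [-4.22 -0.98  0.35]
```

View pics/cmp.png

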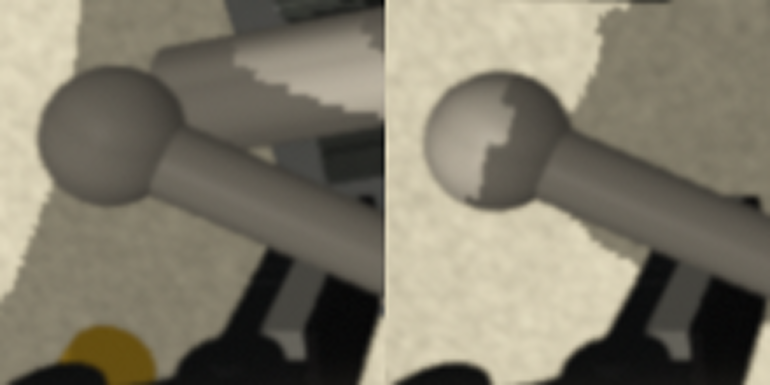

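The held torque is flat at 0.352 N m, and 0.1 + 0.004F must be at least that, so F is at least about 60 N. A very slow 1° advance should show the true slipping torque with no stopping transient.

```bash
python3 -m jog '[[0,0,0,0,0.1,0,0.27],[0,0,0,0,0.1,0,0.27],[0,0,0,0,0.1,0,0.27],[0,0,0,0,0.1,0,0.27],[0,0,0,0,0.1,0,0.27],[0,0,0,0,0.1,0,0.27],[0,0,0,0,0.1,0,0.27],[0,0,0,0,0.1,0,0.27],[0,0,0,0,0.1,0,0.27],[0,0,0,0,0.1,0,0.27]]' >/dev/null; python3 - <<'E'
from st import *
show()
for i in range(5):
    s,im=snap('wrist',f'q{i}.png'); print(round(s['time'],2),np.round(s['moment'],3),np.round(s['joint_pos'][5],5),np.round(s['joint_velocities'][5],4),np.round(s['effort'],2)[[0,4,5]])
E
```

```text
t 37.13 P [542.2 -33.4 140.6] clamp xy 1.0 -1.9 psi -165.6 tilt [-0.003  0.002 -1.   ] J6 149.5 F [-2.27  7.18 -6.18] M [1.035 0.345 0.397] gap 62.5
37.13 [1.035 0.345 0.397] 2.60994 0.021 [-4.39 -0.98  0.38]
37.18 [1.07  0.405 0.396] 2.61009 -0.0028 [-4.36 -0.98  0.4 ]
37.23 [1.051 0.357 0.381] 2.60995 -0.003 [-4.35 -0.98  0.42]
37.28 [1.101 0.415 0.347] 2.60987 -0.0029 [-4.36 -0.98  0.4 ]
37.33 [1.179 0.408 0.424] 2.60991 -0.0014 [-4.36 -0.98  0.4 ]
```

Slipping at about 0.39 N m, the same at 0–8°/s, gives about 70 N by the torque law. The angle since contact suggests more, up to about 130–150 N. Both readings put the force inside 60–150 N, so I stop here, back off and lift clear.

```bash
python3 -m jog '[[0,0,0,0,-0.5,0,0.27],[0,0,0,0,-1,0,0.27],[0,0,0,0,-3,0,0.27],[0,0,0,0,-6,0,0.27],[0,0,0,0,-7,0,0.27],[0,0,0,0,-7,0,0.27],[0,0,0,0,-7,0,0.27],[0,0,0,0,-7,0,0.27],[0,0,0,0,-7,0,0.27],[0,0,0,0,0,0,0.27]]' >/dev/null; python3 st.py; python3 -m jog '[[0,-0.02,0,0,0,0,0.27],[0,-0.03,0,0,0,0,0.27],[0,-0.03,0,0,0,0,0.27],[0,-0.03,0,0,0,0,0.27],[0,-0.03,0,0,0,0,0.27],[0,0,0,0,0,0,0.27],[0,0,0,0,0,0,0.27],[0,0,0,0,0,0,0.27],[0,0,0,0,0,0,0.27],[0,0,0,0,0,0,0.27]]' >/dev/null
python3 - <<'E'
from st import *
show()
s,im=snap('wrist','e_w.png')
s,im=snap('side','e_s.png'); crop(im,215,150,315,240,8,'e_sc.png')
s,im=snap('top','e_t.png')
E
```

```text
t 38.22 P [543.7 -35.1 142. ] clamp xy 0.0 0.1 psi -119.9 tilt [ 0.002 -0.001 -1.   ] J6 103.8 F [-0.24 -1.03  0.04] M [ 0.006 -0.04  -0.031] gap 62.4
t 39.05 P [542.9 -34.7 280.2] clamp xy 0.7 -0.5 psi -120.1 tilt [-0.002  0.001 -1.   ] J6 104.0 F [0.05 0.06 0.95] M [ 0.009 -0.01   0.039] gap 62.3
```

View pics/e_w.png

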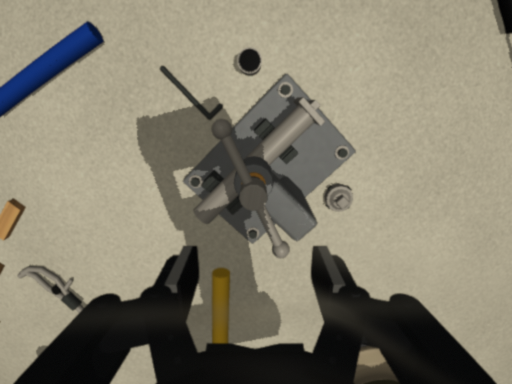

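View pics/e_sc.png

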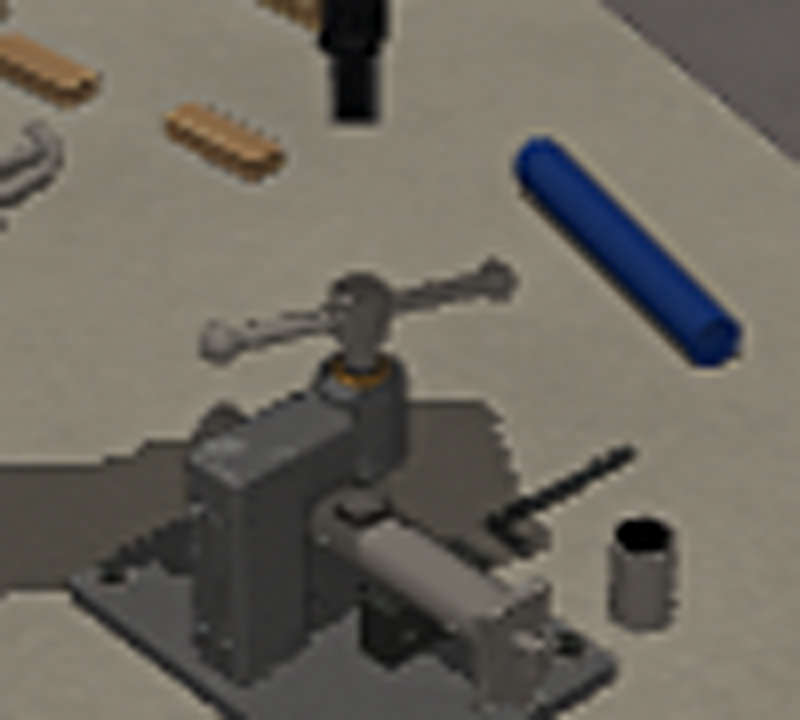

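Everything stands undisturbed. I'll triangulate the bar to cross-check its angle and height, since the bar should be 170 mm up when snug.

```bash
python3 - <<'E'
from st import *
s=env.read_state()
im=cv2.imread('pics/e_w.png')[:,:,::-1]; crop(im,200,110,300,265,5,'e_wc.png')
im=cv2.imread('pics/e_s.png')[:,:,::-1]; a=im[180:200,235:285]
im0=cv2.imread('pics/s0.png')[:,:,::-1]; b=im0[180:200,235:285]
crop(np.vstack([b,a]),0,0,50,40,14,'bars.png')
im=cv2.imread('pics/e_t.png')[:,:,::-1]; crop(im,212,155,322,265,7,'e_tc.png')
E
```

```text
(no output)
```

View pics/e_wc.png

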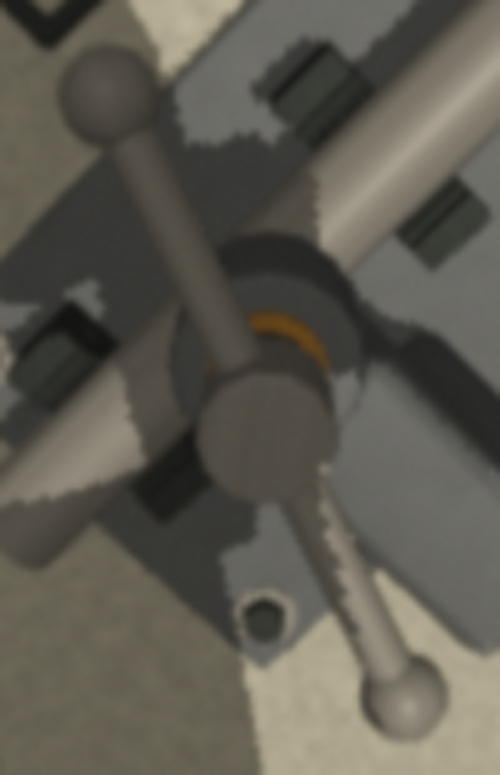

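View pics/bars.png

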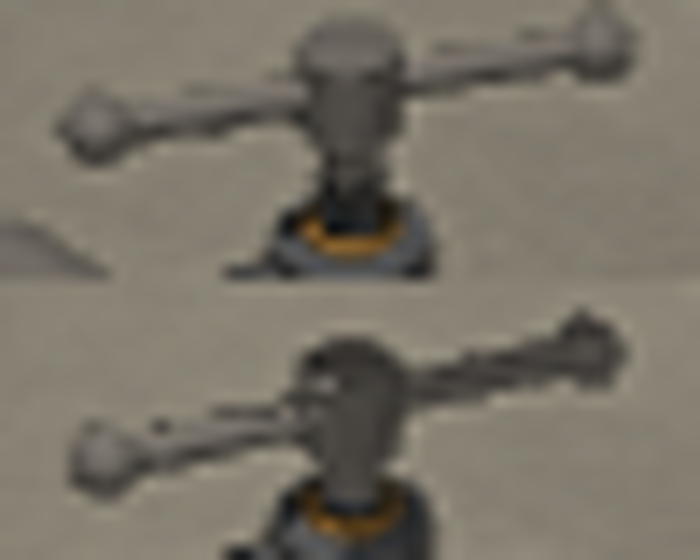

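View pics/e_tc.png

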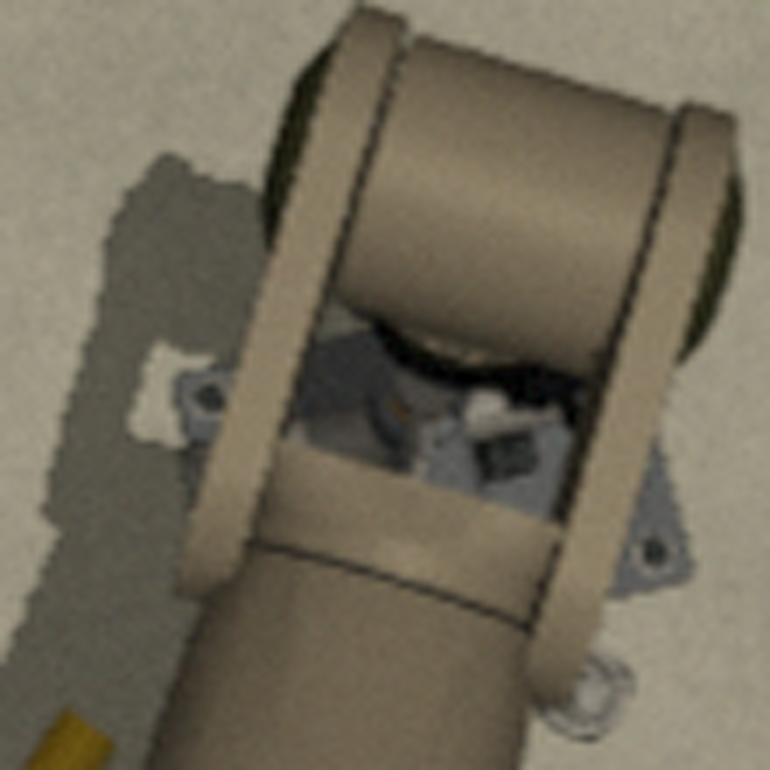

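```bash
python3 - <<'E'
from st import *
s=env.read_state()
f=lambda a,b:(a/5+200-.4,b/5+110-.4)
g=lambda a,b,o:(a/14+235-.46,(b-o)/14+180-.46)
def tri(A,B):
    (o1,v1),(o2,v2)=A,B;M=np.stack([v1,-v2],1);k=np.linalg.lstsq(M,o2-o1,rcond=None)[0]
    a,b=o1+k[0]*v1,o2+k[1]*v2; return ((a+b)/2).round(1),np.linalg.norm(a-b).round(1)
b1=tri(ray('wrist',f(108,95),s),ray('side',g(590,352,280)))if 0 else None
for name,wp in (('A',(108,95)),('B',(403,697))):
    for sp in ((105,458),(590,352)):
        print(name,sp,tri(ray('wrist',f(*wp),s),ray('side',g(*sp,280))))
for z in (167,169,171):
    a=atz('wrist',f(108,95),z,s);b=atz('wrist',f(403,697),z,s);d=a-b
    print(z,np.hypot(*d[:2]).round(1),np.degrees(np.arctan2(d[1],d[0])).round(2),((a+b)/2).round(1))
E
```

```text
A (105, 458) (array([553.8,  -3.6, 125.3]), np.float64(119.0))
A (590, 352) (array([608.3, -38.9, 167.8]), np.float64(1.7))
B (105, 458) (array([478.2, -27. , 169.4]), np.float64(0.8))
B (590, 352) (array([548.3, -72.1, 233.8]), np.float64(86.0))
167 131.6 -5.25 [542.1 -32.2 167. ]
169 130.5 -5.25 [542.6 -32.6 169. ]
171 129.5 -5.25 [543.2 -32.9 171. ]
```

```bash
python3 - <<'E'
from h import *
im=cv2.imread('pics/q4.png')[:,:,::-1]; crop(im,90,180,340,340,3.2,'q4c.png')
E
```

```text
(no output)
```

View pics/q4c.png

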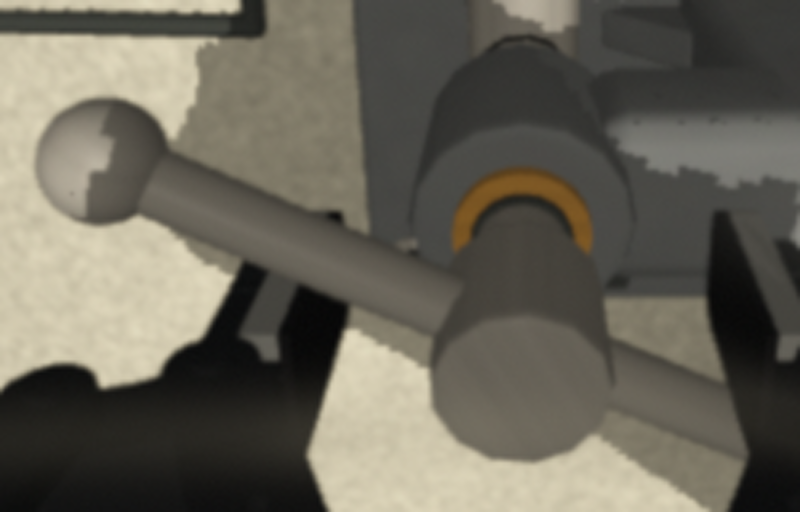

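```bash
python3 - <<'E'
from h import *
def pose(P,psi,t):
    y=np.array(t,float); y/=np.linalg.norm(y); z=np.array([np.cos(np.radians(psi)),np.sin(np.radians(psi)),0]); z-=y*(z@y); z/=np.linalg.norm(z); x=np.cross(y,z)
    return dict(position=P,ee_rot=Ro.from_matrix(np.stack([x,y,z],1)).as_quat())
s=pose([542.2,-33.4,140.6],-165.6,[-.003,.002,-1])
f=lambda a,b:(a/3.2+90-.35,b/3.2+180-.35)
for z in (168,170,172):
    B=atz('wrist',f(102,162),z,s); H=atz('wrist',f(522,390),z+13,s)
    R1=atz('wrist',f(675,393),z,s); R0=atz('wrist',f(300,238),z,s)
    for n,d in (('ball-head',B-H),('ball-rod',B-R1),('ball-rod0',B-R0)):
        print(z,n,np.hypot(*d[:2]).round(1),np.degrees(np.arctan2(d[1],d[0])).round(2))
    print(H.round(1))
E
```

```text
168 ball-head 65.2 -10.91
168 ball-rod 91.3 -11.12
168 ball-rod0 29.6 -9.32
[542.9 -32.7 181. ]
170 ball-head 63.9 -10.76
170 ball-rod 89.7 -11.12
170 ball-rod0 29.1 -9.32
[543.3 -34.3 183. ]
172 ball-head 62.7 -10.6
172 ball-rod 88.1 -11.12
172 ball-rod0 28.5 -9.32
[543.8 -35.9 185. ]
```

The bar reads about −5.3° now against −10.8° while pushed, so it may have sprung back about 5°. I'll check whether it is still moving.

```bash
python3 -m jog '[[0,0,0,0,0,0,0.27],[0,0,0,0,0,0,0.27],[0,0,0,0,0,0,0.27],[0,0,0,0,0,0,0.27],[0,0,0,0,0,0,0.27],[0,0,0,0,0,0,0.27],[0,0,0,0,0,0,0.27],[0,0,0,0,0,0,0.27],[0,0,0,0,0,0,0.27],[0,0,0,0,0,0,0.27]]' >/dev/null; python3 - <<'E'
from st import *
s=show(); s,im=snap('wrist','e2_w.png')
a=cv2.imread('pics/e_w.png').astype(int)[:,:,::-1]; print(np.abs(a-im)[110:265,200:300].mean(),np.abs(a-im)[10:100,350:450].mean())
crop(im,200,110,300,265,5,'e2_wc.png')
ga=cv2.cvtColor(a.astype(np.uint8),cv2.COLOR_RGB2GRAY);gb=cv2.cvtColor(im,cv2.COLOR_RGB2GRAY)
def sh(x,y): # local shift of patch
    t=ga[y-14:y+14,x-14:x+14]; r=cv2.phaseCorrelate(t.astype(np.float32),gb[y-14:y+14,x-14:x+14].astype(np.float32),cv2.createHanningWindow((28,28),cv2.CV_32F)); return np.round(r[0],2)
for p in ((222,129),(280,248),(253,196),(340,197),(286,90)): print(p,sh(*p))
E
```

```text
t 40.03 P [543.2 -34.7 281.3] clamp xy 0.4 -0.4 psi -120.0 tilt [ 0.  0. -1.] J6 103.9 F [ 0.63 -0.2   1.41] M [-0.033  0.022 -0.002] gap 61.8
2.2406451612903227 1.447
(222, 129) [0.39 0.21]
(280, 248) [ 0.03 -0.09]
(253, 196) [0.17 0.02]
(340, 197) [0.02 0.23]
(286, 90) [0.32 0.41]
```

View pics/e2_wc.png

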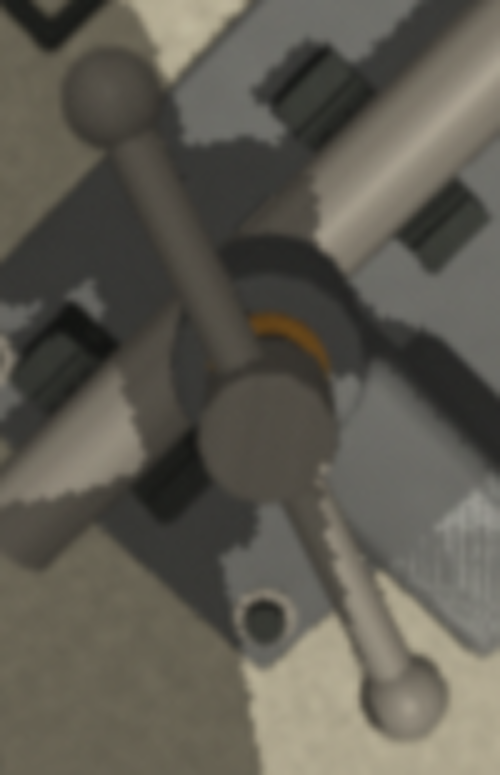

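The bar is steady after the small spring-back. The tube's end is on the stop and nothing else has moved. I take one last close look at the stop end before handing in.

```bash
python3 - <<'E'
from h import *
im=cv2.imread('pics/e2_w.png')[:,:,::-1]; crop(im,180,60,360,240,4,'e2_z.png')
E
```

```text
(no output)
```

View pics/e2_z.png

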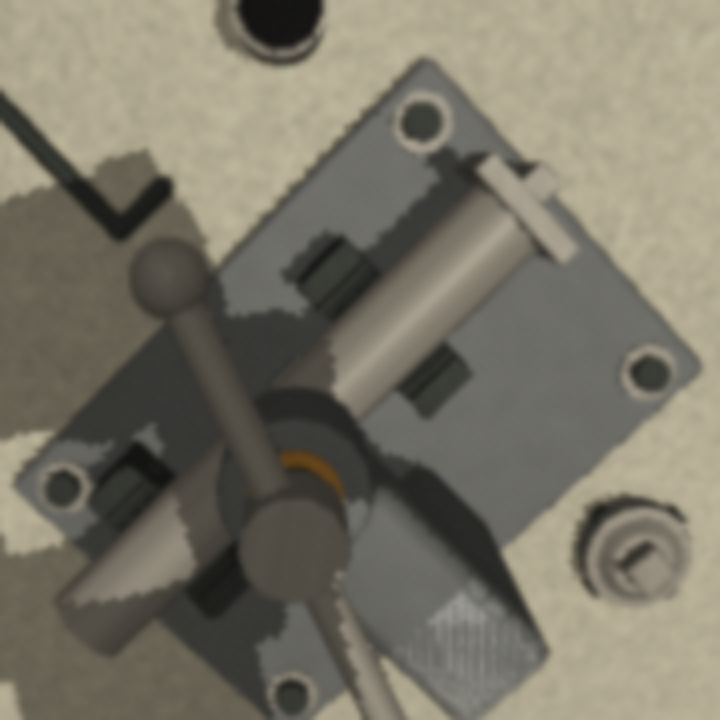

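The tube meets the stop plate at (505,210) in the crop with no visible gap, and it lies straight in both saddles. I'm handing in.

```bash
python3 -c "
from plant import order
print(order.job_done())"
```

```text
the job is handed in; nothing more can be done
None
```

I handed the job in at about 40 s, with the tube against the stop, the clamp wound up and the hand clear. The one uncertain point is the clamp force: I believe it is within 60–150 N, but my two ways of estimating it disagree.

- **What I did:** I pushed the tube about 42 mm with closed fingers until the force rose to 13 N at the stop. Then I straddled the T-bar with the open fingers and turned it clockwise about 2 turns in four strokes, backed off and lifted clear.
- **Final view:** The tube shows no visible gap at the stop and lies straight in both saddles. The bar was at rest over the last second, and the wrist force was back near zero. The offcut, hex key and adapter look unmoved in the last pictures. I did not measure the other bystanders again, but the arm never came near them after the start.
- **Clamp force:** The torque settled at about 0.39 N m, which by the stated torque figures is about 70 N. The angle turned after contact, at the stated 110 N per radian, suggests up to about 145 N at the peak. I stopped below 0.5 N m because both estimates were within limits.
- **Spring-back:** The bar turned back about 5° when I let go, which would cost roughly 4–10 N. By the torque estimate that leaves only a small margin above 60 N.
- **Contact point:** The pad met the tube after about 1.8 turns, slightly more than the 0.9 to 1.7 turns given.

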